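Stand a spacer on end under the height gauge

ROBOT

A 6-joint arm with a two-finger parallel gripper is mounted at the origin on the work surface. World frame = base frame: x ahead of the robot, y to its left, z up, the work surface at z = 0. Lengths are in m, angles in degrees, forces in N, time in s.
With the tool pointing down it reaches from about 0.35 to 0.925 m from the base axis. Payload 6.4 kg.
Tool frame: the origin (TCP) lies between the finger pads; the fingertips stand 25 mm ahead of it and the grasp point (between the pads) lies 6 mm ahead of it; z points along the fingers, x is the direction in which the jaws open and shut, and the axes are right-handed (so a half turn about z gives the same grasp; the last joint's range is limited). The gripper opens to 85 mm and grips with 20 to 120 N. Pads are 22 mm wide; open, the fingers measure 114 mm over their backs; the gripper's body (76 mm by 85 mm) begins 54 mm behind the grasp point. The pads swing forward as they close: fully open they stand 13 mm farther back than shut.
Start: joints at [61.129, 14.043, 89.255, -0, 76.702, -9.975], TCP at [0.211, 0.615, 0.256] pointing down, gripper open.
Joint ranges: [-179.41, 179.41], [-58.25, 129.5], [7.25, 145.43], [-54.29, 234.29], [11.92, 165.04], [-157.13, 157.13]. Speed limits (degrees/s): [147.25, 147.25, 180, 180, 180, 180].

INTERFACE

Orientations are given as a 3x3 rotation matrix whose columns are the frame's x, y, z axes.
In Python, from workcell import sensors, eyes, r gives the robot as it stands. The module is installed in compiled form; this text tells all that it offers.
- The arm moves only by the tool step_arm, never from a script. Its argument "deltas" is a list of rows, each an object of numbers: "dx", "dy", "dz": the shift along the tool's x, y, z in m; "ax", "ay", "az": the turn, a rotation vector about the tool's x, y, z in rad; "claw": the finger opening in m, from 0 to 0.0854. In form: [{"dx": .., "dy": .., "dz": .., "ax": .., "ay": .., "az": .., "claw": ..}, ...]. A call has 1 to 12 rows; each row is the pose to reach, as a shift and turn from the pose commanded when the call began, along the tool's axes at that moment; what a row does not reach only later rows make up. A row lasts 1/8 s, in which the tool goes at most 62.5 mm and 10.7 degrees, less where a joint would pass 70% of its speed; a pose out of reach is approached as far as the arm can. A call with a gripper value outside its range is refused whole. The fingers move at their own pace and stop on an object; "newtons" is the grip in N (left out, the last holds). Time passes only in rows, so rows that repeat a pose let the fingers close. It gives the time, the measured TCP pose, the force and the opening at its end, in the units of the state.
- sensors.read_state(): the state, without advancing time (a new reading comes with each control period).
- eyes.camera(name): name is "side" or "top" or "wrist"; returns a dict with "frame" (384x512x3 uint8, blue, green, red), "range_z" (384x512 float32, m along the optical axis (not along the pixel's ray), 0 where there is no reading), "K" (3x3 intrinsics, pixels), "pose" (4x4, takes a point from camera to world coordinates). Camera axes: x right, y down, z forward; pixel columns grow to the right and rows downward; lengths in m; the calibration is good to about 2 mm. The wrist camera is an equidistant fisheye: a pixel r from the principal point sees the ray r / f radians off the axis. A picture is of the moment at which its call begins.
- r.hand_in(): hands the job in, once; it reports no verdict.
The state is a dict: "clock": time; "joint_pos": joint angles; "qvel": joint speeds; "joint_torque": joint torques, N m; "tool_pos": TCP position; "eef_rot": TCP orientation; "wrist_force": force on the tool from outside, world axes, zero at the start; "wrist_torque": the same for the moment, N m; "width": finger opening in m.
Only numpy, scipy, OpenCV 4.12 (cv2) and the standard library are available. Lean on these libraries where they do the work, as an engineer would, in place of code of your own. Each camera call takes 0.05 s, during which the arm holds its last target.

TASK

Stand the aluminium spacer that has two holes upright on one of its short ends on the steel base of the height gauge, squarely under the foot, and let go so that it stands by itself. Then lower the gauge's slide by its black knob until the sprung foot rests on the top of the spacer and is pushed in about half of its travel, and leave it so for reading. Set the spacer down gently, without dropping it, and leave the other things on the bench where they are.

Things in the scene. Friction and masses are not known exactly. Their poses are not given: they have to be found in the camera images.
- spacer: flat aluminium spacer, 84 (its x) x 56 (y) x 14 (z) mm, 0.12 to 0.24 kg, with TWO 15 mm through holes on its long centre line, 18 mm either side of the middle; starts lying flat. Origin: centre of its 84 x 56 underside as it lies
- spacer_mid (a point): the middle of the two-hole spacer, 7 mm from either large face
- gauge: height gauge, fixed. Steel base 180 x 110 x 20 mm, reaching from x -55 to +125 mm and y -55 to +55 mm of its own frame; its flat top is 20 mm above the bench. A round steel column, 22 mm thick, stands at own x +105 mm and rises to 295 mm. Origin: on the bench straight under the foot; z up
- foot (a point): centre of the flat underside of the gauge's sprung foot, a steel disc 16 mm across, straight above the gauge's origin; 200 mm above the bench when both joints are 0
- knob_top (a point): centre of the top of the slide's black knob, 25 mm across and 23 mm high, on the foot's axis, 75 mm above the unpressed foot; can be pushed down or pinched from above. Below it a grey arm 16 mm wide and 16 mm high runs from the foot axis to the column
- slide (a joint): how far the slide has been lowered, m; 0 at the top, at most 0.115. It stays where it is left (friction about 9 N)
- plunger (a joint): how far the sprung foot is pushed up into the slide, m; 0 free, 0.008 fully in (about 6.4 N)
- bored_spacer: the other aluminium spacer, 84 x 56 x 14 mm, with ONE large 34 mm bore; lies flat, not to be used. Origin: centre of underside
- piston: aluminium piston, 86 mm across, 68 mm tall, standing crown up. Origin: centre of underside
- piston_ring: dark steel ring, 90 mm outside, 5 mm high, lying flat. Origin: centre of underside
- file: dark steel flat file, about 218 x 24 x 6 mm, lying flat along its x. Origin: on the underside, near the middle
- spray_can: spray can 52 mm across, 170 mm tall, upright. Origin: centre of underside
- socket: steel socket (short tube), 26 mm across, 32 mm tall, upright. Origin: centre of underside
- wrench: steel wrench 170 mm long lying along its x. Origin: underside
Not all that is in view belongs to the job. Leave any red or yellow look-alike of the spacer alone.

How it is judged (in metres and radians):
On the way, in this order (a step that is already met when the one before it is completed fails the run):
1. the spacer stands by itself on a short end on the gauge's base under the foot, let go, the foot not yet on it (angle between the x axis of spacer and the z axis of gauge, either way round below 0.06 rad and z of spacer_mid in the frame of gauge between 0.058 and 0.066 m and horizontal distance between spacer_mid and foot below 0.02 m and contact force between the fingers and spacer below 0.05 N and value of joint plunger below 0.001 m), for 0.3 s.
2. the foot is lowered onto the spacer and pushed in (value of joint plunger above 0.0015 m), for 0.2 s.
At the end, for the whole second after the job is handed in: The two-hole spacer stands at rest on a short end (long axis within 0.06 rad of vertical) on the gauge's base, its middle within 20 mm of the foot's axis and 58 to 66 mm above the bench, and the sprung foot is pushed in by 1.5 to 6.5 mm on top of it with the slide at rest (angle between the x axis of spacer and the z axis of gauge, either way round below 0.06 rad and z of spacer_mid in the frame of gauge between 0.058 and 0.066 m and horizontal distance between spacer_mid and foot below 0.02 m and value of joint plunger between 0.0015 and 0.0065 m and linear speed of spacer below 0.01 m/s and velocity of joint slide below 0.002 m/s); the robot touches nothing.
It fails at once if the spacer is struck or pressed on the gauge with more than 40 N (contact force between spacer and gauge above 40 N).
It fails at once if the spacer is dropped: it is out of the fingers with its middle more than 5 mm higher than it stands on the gauge's base (height (world z) of spacer_mid above 0.067 m and contact force between the fingers and spacer below 0.01 N).
It fails at once if another thing on the bench is moved by more than 20 mm (distance of any of bored_spacer, piston, piston_ring, file, spray_can, socket, wrench from where it was at the start of the episode above 0.02 m).
It also fails if it takes over 64 s, if anything falls off the work surface, if the arm or the gripper's body presses on something with over 40 N, if the wrist force passes 120 N, or if a joint passes its speed limit or range.

## Working session

There is one attempt and no reset: what is moved stays moved. The work goes in short steps, Python scripts to look and compute and a tool call to move; the robot and the scene stay as the last step left them, time stands still between calls to the robot, and variables do not carry over. Pictures are saved under pics/ and viewed, and the job is handed in when it is done.

Besides the shell and the picture viewer there is one more tool, called after "Emit:" as a command line: name --argument value ..., lists and objects as JSON in quotes. step_arm: Moves the arm, as the interface text tells. Its arguments: {"type":"object","properties":{"deltas":{"type":"array","items":{"type":"object","properties":{"dx":{"type":"number"},"dy":{"type":"number"},"dz":{"type":"number"},"ax":{"type":"number"},"ay":{"type":"number"},"az":{"type":"number"},"claw":{"type":"number"}}}},"newtons":{"type":"number"}},"required":["deltas"]}

```bash
mkdir -p pics; python3 - <<'E'
from workcell import sensors, eyes, r
import cv2,pickle
s=sensors.read_state();print(s)
for n in ["side","top","wrist"]:
    c=eyes.camera(n);pickle.dump(c,open(n+".pkl","wb"));cv2.imwrite(f"pics/{n}0.png",c["frame"]);print(n,c["K"],c["pose"])
E
```

```text
{'clock': 0.0, 'joint_pos': array([ 6.11299962e+01,  1.40854209e+01,  8.93257896e+01, -3.06971603e-04,
        7.67021581e+01, -9.97414005e+00]), 'qvel': array([-0.0053562 ,  0.0179366 , -0.02530386, -0.07235175,  0.01920567,
       -0.02021082]), 'joint_torque': array([ 8.70083786e-04, -4.29517508e+01, -3.26127183e+01, -1.10211467e-04,
        5.30240373e-03, -3.70140825e-06]), 'tool_pos': array([0.21023231, 0.61451567, 0.2551575 ]), 'eef_rot': array([[ 3.23847021e-01,  9.46108980e-01, -9.50775553e-04],
       [ 9.46107449e-01, -3.23848241e-01, -1.73525913e-03],
       [-1.94965124e-03, -3.37577331e-04, -9.99998042e-01]]), 'wrist_force': array([-0.72459244, -0.208589  ,  0.24960556]), 'wrist_torque': array([-0.05676002, -0.01374336,  0.01721237]), 'width': 0.08582991019337953}
side [[348.34598219   0.         251.2792771 ]
 [  0.         348.34598219 191.90098424]
 [  0.           0.           1.        ]] [[-0.99623193 -0.03854657  0.07769243  0.45756054]
 [-0.0846826   0.62578082 -0.77538843  0.74226416]
 [-0.01872987 -0.77904591 -0.62668705  0.78882255]
 [ 0.          0.          0.          1.        ]]
top [[480.19374498   0.         249.61571187]
 [  0.         480.19374498 197.04784436]
 [  0.           0.           1.        ]] [[-0.02068192 -0.99399913  0.10741502  0.35485117]
 [-0.99957602  0.01835551 -0.02260195  0.0024983 ]
 [ 0.02049466 -0.10783693 -0.99395733  1.51948018]
 [ 0.          0.          0.          1.        ]]
wrist [[297.31863964   0.         258.59851125]
 [  0.         297.31863964 190.34614392]
 [  0.           0.           1.        ]] [[ 0.32331335  0.90975186  0.26042279  0.14361633]
 [ 0.94629026 -0.31030596 -0.09080176  0.63808608]
 [-0.00179633  0.27579297 -0.96121538  0.37283486]
 [ 0.          0.          0.          1.        ]]
```

View pics/side0.png

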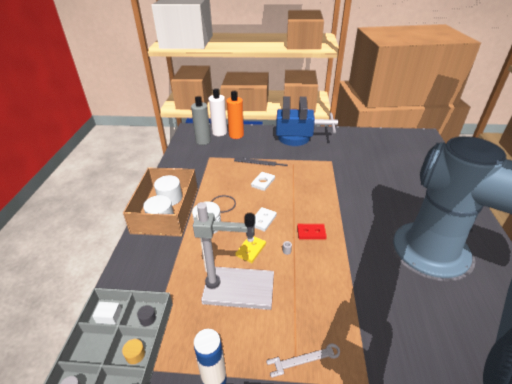

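View pics/top0.png

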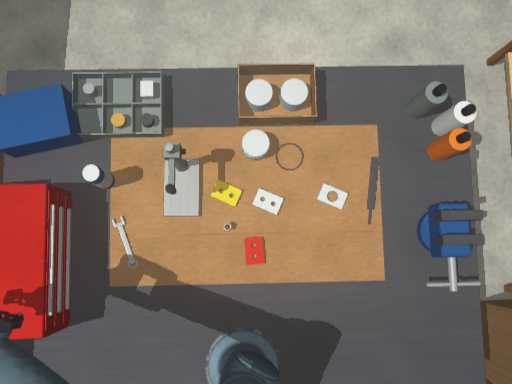

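View pics/wrist0.png

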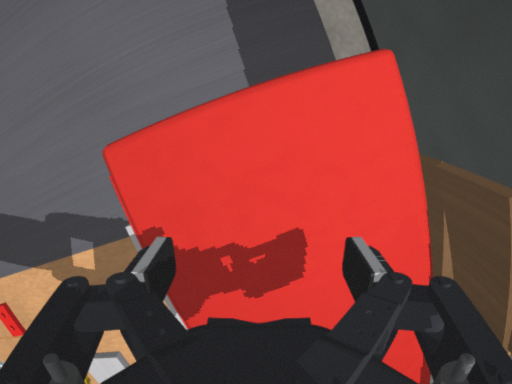

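Candidates for the spacer in the top view are white at (268,201), white at (332,196), yellow at (227,193) and red at (255,250). Next I'll enlarge and measure them.

```bash
cat > h.py <<'E'
import numpy as np,cv2,pickle
def ray(c,u,v):
    K=c["K"];P=c["pose"];d=P[:3,:3]@np.array([(u-K[0,2])/K[0,0],(v-K[1,2])/K[1,1],1]);return P[:3,3],d
def onz(c,u,v,z):
    o,d=ray(c,u,v);return o+d*(z-o[2])/d[2]
def cloud(c):
    K=c["K"];P=c["pose"];h,w=c["range_z"].shape;u,v=np.meshgrid(np.arange(w),np.arange(h));Z=c["range_z"]
    p=np.stack([(u-K[0,2])/K[0,0]*Z,(v-K[1,2])/K[1,1]*Z,Z],-1);return p@P[:3,:3].T+P[:3,3]
def proj(c,p):
    q=np.linalg.inv(c["pose"])@np.append(p,1);return (c["K"]@q[:3]/q[2])[:2]
E
python3 - <<'E'
from h import *
c=pickle.load(open("top.pkl","rb"));s=pickle.load(open("side.pkl","rb"))
im=c["frame"]
a=cv2.resize(im[150:275,150:360],None,fx=3.8,fy=3.8,interpolation=cv2.INTER_CUBIC);cv2.imwrite("pics/topcrop.png",a)
a=cv2.resize(s["frame"][150:320,180:350],None,fx=3.5,fy=3.5,interpolation=cv2.INTER_CUBIC);cv2.imwrite("pics/sidecrop.png",a)
hsv=cv2.cvtColor(im,cv2.COLOR_BGR2HSV)
m=((hsv[...,1]<40)&(hsv[...,2]>150)).astype(np.uint8)
cs,_=cv2.findContours(m,cv2.RETR_EXTERNAL,cv2.CHAIN_APPROX_NONE)
X=cloud(c)
for k in cs:
    A=cv2.contourArea(k)
    if A<150: continue
    (cx,cy),wh,an=cv2.minAreaRect(k)
    mm=np.zeros(m.shape,np.uint8);cv2.drawContours(mm,[k],-1,1,-1)
    print(A,(round(cx),round(cy)),wh,an,"z",np.median(X[mm>0][:,2]),end=" ")
    z=.014
    P=np.array([onz(c,u,v,z)[:2] for u,v in cv2.boxPoints(((cx,cy),wh,an))])
    print(P.mean(0).round(4),(P[1]-P[0]).round(4),(P[2]-P[1]).round(4))
E
```

```text
186.0 (449, 278) (25.3679141998291, 37.40592956542969) 40.23635482788086 z 0.08995760811435272 [ 0.2519 -0.6485] [ 0.0867 -0.0818] [-0.0522 -0.0578]
172.5 (123, 236) (39.442867279052734, 11.352991104125977) 69.44395446777344 z 0.007588572324719767 [0.4036 0.3642] [ 0.0118 -0.0329] [-0.1156 -0.0436]
450.0 (268, 201) (26.655210494995117, 18.382904052734375) 23.198591232299805 z 0.01370424020794403 [ 0.5041 -0.0883] [ 0.0532 -0.024 ] [-0.0348 -0.0767]
450.0 (332, 196) (27.18043327331543, 18.120288848876953) 23.198591232299805 z 0.013107743670161542 [ 0.5166 -0.2926] [ 0.0527 -0.0246] [-0.0357 -0.0782]
212.5 (90, 172) (17.0, 16.0) 90.0 z 0.17011888360280825 [0.6046 0.4695] [-0.0009 -0.0502] [-0.0542 -0.0007]
1485.5 (181, 187) (33.99999237060547, 54.99999237060547) 0.0 z 0.02075949076688377 [0.5523 0.1839] [ 0.1746 -0.0003] [-0.0018 -0.1075]
578.0 (256, 143) (27.0, 28.0) 0.0 z 0.06773454474711915 [ 0.6909 -0.0542] [ 0.091  -0.0017] [-0.0013 -0.0865]
549.5 (258, 92) (26.0, 27.0) 90.0 z 0.07520491718184408 [ 0.8586 -0.0675] [-0.0012 -0.0876] [-0.0866  0.0022]
538.5 (294, 91) (26.0, 26.0) 90.0 z 0.07512059359750878 [ 0.8603 -0.1826] [-0.0011 -0.0846] [-0.0868  0.0029]
215.0 (150, 87) (18.0, 20.0) 90.0 z 0.03448466056144417 [0.8799 0.2817] [-0.0008 -0.0643] [-0.0598  0.    ]
36100.0 (288, 148) (296.0, 446.0) 90.0 z -0.7497857915189929 [ 0.6891 -0.1651] [-0.0141 -1.4779] [-0.9713  0.0779]
```

View pics/topcrop.png

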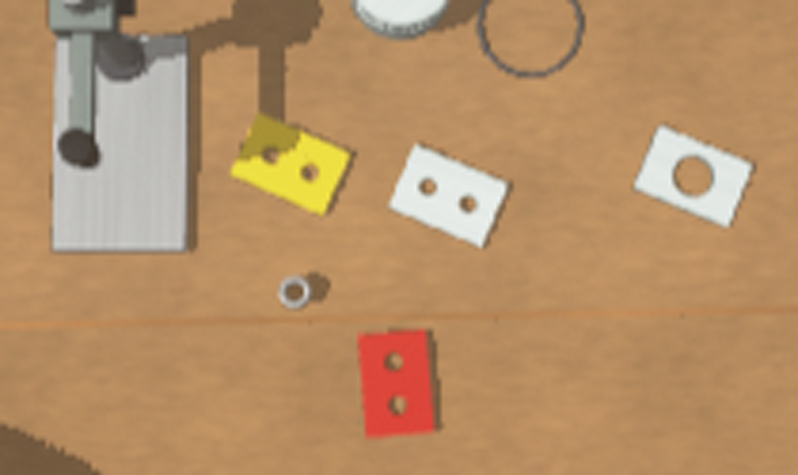

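View pics/sidecrop.png

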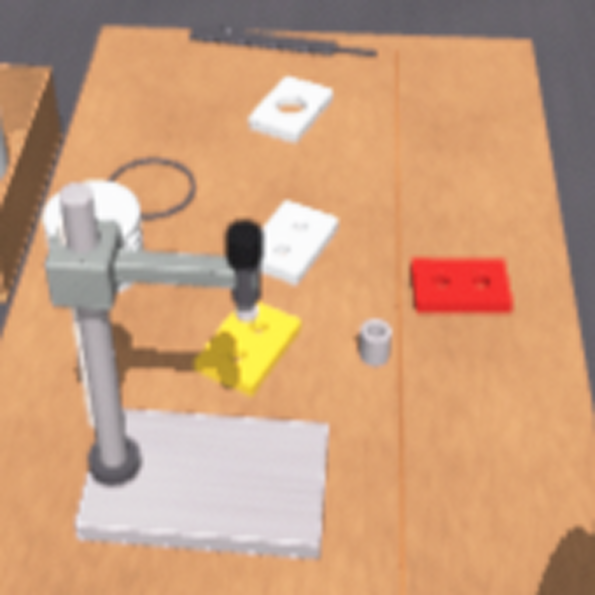

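The white piece at crop (448,195) has two holes and is bare aluminium, so that is the spacer. The white one at (693,176) has the single bore, and the red and yellow ones are look-alikes. Now I'll measure the gauge and refine the spacer.

```bash
python3 - <<'E'
from h import *
c=pickle.load(open("top.pkl","rb"));s=pickle.load(open("side.pkl","rb"))
X=cloud(c)
u,v=np.meshgrid(np.arange(512),np.arange(384))
b=(abs(X[...,2]-.02)<.006)&(u>150)&(u<215)&(v>130)&(v<230)
(b0,wh,an)=cv2.minAreaRect(np.argwhere(b)[:,::-1].astype(np.float32));print("base px",b0,wh,an)
P=X[b];print("base xy",P[:,:2].min(0),P[:,:2].max(0),np.percentile(P[:,:2],[1,99],axis=0))
P=X[(X[...,2]>.262)&(X[...,2]<.29)&(u>150)&(u<215)&(v>130)&(v<230)];print("knob",len(P),P.mean(0),P.min(0),P.max(0))
P=X[(X[...,2]>.285)&(u>150)&(u<215)&(v>120)&(v<230)];print("col",len(P),P.mean(0),P.min(0),P.max(0))
Y=cloud(s)
uu,vv=u,v
w=(uu>195)&(uu<285)&(vv>190)&(vv<320)
m=(abs(Y[...,2]-.02)<.004)&w;P=Y[m][:,:2];r=cv2.minAreaRect((P*1000).astype(np.float32));print("side base",r)
m=(Y[...,2]>.255)&w&(uu>240);P=Y[m];print("side knob",len(P),P.mean(0),P.min(0),P.max(0))
for nm,Z in (("top",X),("side",Y)):
    fr=(c if nm=="top" else s)["frame"];hs=cv2.cvtColor(fr,cv2.COLOR_BGR2HSV)
    q=(hs[...,1]<40)&(hs[...,2]>140)&(abs(Z[...,0]-.504)<.07)&(abs(Z[...,1]+.088)<.07)&(abs(Z[...,2]-.012)<.01)
    P=(Z[q][:,:2]*1000).astype(np.float32);print(nm,"spacer",len(P),cv2.minAreaRect(P),P.mean(0),np.median(Z[q][:,2]))
    r=cv2.boxPoints(cv2.minAreaRect(P));print(r.round(1).tolist())
# holes in top
g=cv2.cvtColor(c["frame"],cv2.COLOR_BGR2GRAY)[185:220,245:292]
print(np.argwhere(g[8:26,8:38]<170)[:,::-1].tolist())
E
```

```text
base px (184.70538330078125, 173.3691864013672) (88.26258087158203, 53.6003532409668) 81.46923065185547
base xy [0.4604831  0.07987456] [0.73040413 0.2740829 ] [[0.4617099  0.12645045]
 [0.63848119 0.23702778]]
knob 97 [0.5382588  0.18188685 0.27184433] [0.50448703 0.17007919 0.26216491] [0.62621389 0.19505991 0.28962278]
col 84 [0.54787059 0.1322508  0.63032788] [0.35485117 0.0024983  0.2887146 ] [0.63157758 0.1909229  1.51948018]
side base ((529.7421875, 62.31361389160156), (376.3645324707031, 183.1371612548828), 80.7763671875)
side knob 140 [0.51035218 0.25856806 0.33387153] [0.45756054 0.17227868 0.25527666] [0.53117143 0.74226416 0.78882255]
top spacer 445 ((504.57470703125, -88.2946548461914), (83.54209899902344, 59.7458610534668), 65.61371612548828) [503.46045  -87.991745] 0.014117023746824442
[[460.1000061035156, -114.0], [514.5, -138.6999969482422], [549.0, -62.599998474121094], [494.6000061035156, -37.900001525878906]]
side spacer 315 ((504.3182678222656, -88.75955200195312), (88.1020278930664, 56.50480270385742), 66.15852355957031) [500.81363 -85.26699] 0.01378642767511850
[... 701 characters left out ...]
[29, 9], [18, 10], [19, 10], [20, 10], [21, 10], [29, 10], [18, 11], [19, 11], [20, 11], [21, 11], [28, 11], [29, 11], [0, 12], [19, 12], [20, 12], [28, 12], [29, 12], [0, 13], [1, 13], [2, 13], [27, 13], [28, 13], [29, 13], [0, 14], [1, 14], [2, 14], [3, 14], [4, 14], [5, 14], [27, 14], [28, 14], [29, 14], [0, 15], [1, 15], [2, 15], [3, 15], [4, 15], [5, 15], [6, 15], [7, 15], [27, 15], [28, 15], [29, 15], [0, 16], [1, 16], [2, 16], [3, 16], [4, 16], [5, 16], [6, 16], [7, 16], [8, 16], [9, 16], [26, 16], [27, 16], [28, 16], [29, 16], [0, 17], [1, 17], [2, 17], [3, 17], [4, 17], [5, 17], [6, 17], [7, 17], [8, 17], [9, 17], [10, 17], [11, 17], [12, 17], [26, 17], [27, 17], [28, 17], [29, 17]]
```

```bash
cat >> h.py <<'E'
from scipy.spatial.transform import Rotation as Ro
def down(hx):  # tool down, tool x heading deg
    a=np.radians(hx);x=np.array([np.cos(a),np.sin(a),0]);z=np.array([0,0,-1.]);return np.stack([x,np.cross(z,x),z],1)
def tilt(hx,deg): return down(hx)@Ro.from_euler("x",deg,degrees=True).as_matrix()
def delta(p,R,p0,R0):
    d=R0.T@(np.array(p)-p0);w=Ro.from_matrix(R0.T@R).as_rotvec();return d.round(4),w.round(4)
E
python3 - <<'E'
from h import *
from workcell import sensors
s=sensors.read_state();p0,R0=s["tool_pos"],s["eef_rot"]
p0=np.array([.211,.615,.256])
for p,R in [((.211,.615,.38),down(71.1)),((.477,-.147,.34),down(-24.4)),((.477,-.147,.141),tilt(-24.4,20)),((.4942,-.1097,.0285),tilt(-24.4,20))]:
    print(delta(p,R,p0,R0))
print(delta((.477,-.147,.141),tilt(-24.4,20),(.477,-.147,.34),down(-24.4)))
E
```

```text
(array([-0.0002, -0.    , -0.124 ]), array([-0.0003,  0.0015,  0.0001]))
(array([-0.6349,  0.4984, -0.0832]), array([1.0000e-03, 1.4000e-03, 1.6669e+00]))
(array([-0.6346,  0.4984,  0.1158]), array([0.265, 0.292, 1.648]))
(array([-0.5936,  0.5027,  0.2283]), array([0.265, 0.292, 1.648]))
(array([0.   , 0.   , 0.199]), array([0.3491, 0.    , 0.    ]))
```

Emit:
step_arm --deltas '[{"dz": -0.06, "claw": 0.085}, {"dz": -0.11, "az": 0.15}, {"dx": -0.05, "dy": 0.04, "dz": -0.11, "az": 0.33}, {"dx": -0.1, "dy": 0.08, "dz": -0.11, "az": 0.5}, {"dx": -0.15, "dy": 0.118, "dz": -0.11, "az": 0.67}, {"dx": -0.2, "dy": 0.157, "dz": -0.11, "az": 0.85}, {"dx": -0.25, "dy": 0.196, "dz": -0.11, "az": 1.0}, {"dx": -0.3, "dy": 0.236, "dz": -0.11, "az": 1.15}, {"dx": -0.35, "dy": 0.275, "dz": -0.11, "az": 1.3}, {"dx": -0.4, "dy": 0.314, "dz": -0.1, "az": 1.45}, {"dx": -0.45, "dy": 0.353, "dz": -0.09, "az": 1.6}, {"dx": -0.5, "dy": 0.393, "dz": -0.083, "az": 1.667}]'

```text
schema error: expected keys dx, dy, dz, ax, ay, az, claw
```

Emit:
step_arm --deltas '[{"dx": 0, "dy": 0, "dz": -0.06, "ax": 0, "ay": 0, "az": 0, "claw": 0.085}, {"dx": 0, "dy": 0, "dz": -0.11, "ax": 0, "ay": 0, "az": 0.15, "claw": 0.085}, {"dx": -0.05, "dy": 0.04, "dz": -0.11, "ax": 0, "ay": 0, "az": 0.33, "claw": 0.085}, {"dx": -0.1, "dy": 0.08, "dz": -0.11, "ax": 0, "ay": 0, "az": 0.5, "claw": 0.085}, {"dx": -0.15, "dy": 0.118, "dz": -0.11, "ax": 0, "ay": 0, "az": 0.67, "claw": 0.085}, {"dx": -0.2, "dy": 0.157, "dz": -0.11, "ax": 0, "ay": 0, "az": 0.85, "claw": 0.085}, {"dx": -0.25, "dy": 0.196, "dz": -0.11, "ax": 0, "ay": 0, "az": 1.0, "claw": 0.085}, {"dx": -0.3, "dy": 0.236, "dz": -0.11, "ax": 0, "ay": 0, "az": 1.15, "claw": 0.085}, {"dx": -0.35, "dy": 0.275, "dz": -0.11, "ax": 0, "ay": 0, "az": 1.3, "claw": 0.085}, {"dx": -0.4, "dy": 0.314, "dz": -0.1, "ax": 0, "ay": 0, "az": 1.45, "claw": 0.085}, {"dx": -0.45, "dy": 0.353, "dz": -0.09, "ax": 0, "ay": 0, "az": 1.6, "claw": 0.085}, {"dx": -0.5, "dy": 0.393, "dz": -0.083, "ax": 0, "ay": 0, "az": 1.667, "claw": 0.085}]'

```text
clock: 1.65
tool_pos: [0.4161, 0.0247, 0.3404]
eef_rot: [[0.909, -0.416, 0.001], [-0.416, -0.909, 0.0], [0.0, -0.0, -1.0]]
wrist_force: [1.1, 0.4, -1.0]
width: 0.0849
```

```bash
cat > st.py <<'E'
from h import *
from workcell import sensors
s=sensors.read_state()
for k in("clock","joint_pos","tool_pos","wrist_force","width"):print(k,np.round(s[k],4))
print(np.round(s["eef_rot"],3).tolist())
E
cat st.py - > /tmp/a.py <<'E'
p0,R0=s["tool_pos"],s["eef_rot"]
for p,R in [((.477,-.147,.25),down(-24.4)),((.477,-.147,.141),tilt(-24.4,20))]: print(delta(p,R,p0,R0))
E
PYTHONPATH=. python3 /tmp/a.py
```

```text
Traceback (most recent call last):
  File "h.py", line 1, in <module>
    import numpy as np,cv2,pickle
ModuleNotFoundError: No module named 'cv2'
```

```bash
python3 - <<'E'
from st import *
p0,R0=s["tool_pos"],s["eef_rot"]
for p,R in [((.477,-.147,.25),down(-24.4)),((.477,-.147,.141),tilt(-24.4,20))]: print(delta(p,R,p0,R0))
E
```

```text
clock 1.65
joint_pos [-1.228600e+01 -2.303600e+01  1.154653e+02  1.350000e-02  8.754050e+01
  1.229300e+01]
tool_pos [0.4161 0.0247 0.3404]
wrist_force [ 1.0775  0.4349 -0.954 ]
width 0.0849
[[0.909, -0.416, 0.001], [-0.416, -0.909, 0.0], [0.0, -0.0, -1.0]]
(array([0.1267, 0.1308, 0.0904]), array([-0.0003, -0.0005, -0.0031]))
(array([0.1267, 0.1309, 0.1994]), array([ 0.3487, -0.001 , -0.003 ]))
```

Emit:
step_arm --deltas '[{"dx": 0.04, "dy": 0.042, "dz": 0.02, "ax": 0, "ay": 0, "az": 0, "claw": 0.085}, {"dx": 0.08, "dy": 0.084, "dz": 0.04, "ax": 0.08, "ay": 0, "az": 0, "claw": 0.085}, {"dx": 0.127, "dy": 0.131, "dz": 0.07, "ax": 0.2, "ay": 0, "az": 0, "claw": 0.085}, {"dx": 0.127, "dy": 0.131, "dz": 0.11, "ax": 0.3, "ay": 0, "az": 0, "claw": 0.085}, {"dx": 0.127, "dy": 0.131, "dz": 0.16, "ax": 0.349, "ay": 0, "az": 0, "claw": 0.085}, {"dx": 0.127, "dy": 0.131, "dz": 0.199, "ax": 0.349, "ay": 0, "az": 0, "claw": 0.085}, {"dx": 0.127, "dy": 0.131, "dz": 0.199, "ax": 0.349, "ay": 0, "az": 0, "claw": 0.085}]'

```text
clock: 2.52
tool_pos: [0.4755, -0.1437, 0.1387]
eef_rot: [[0.91, -0.391, 0.136], [-0.414, -0.854, 0.316], [-0.008, -0.344, -0.939]]
wrist_force: [0.3, 0.2, 0.2]
width: 0.0851
```

```bash
python3 - <<'E'
from st import *
from workcell import eyes
p0,R0=s["tool_pos"],s["eef_rot"]
for p,R in [((.4942,-.1097,.0285),tilt(-24.4,20))]: print(delta(p,R,p0,R0))
c=eyes.camera("wrist");cv2.imwrite("pics/w1.png",c["frame"])
E
```

```text
clock 2.525
joint_pos [-39.1025   2.6763 116.9716  20.9763  67.4933 -23.9178]
tool_pos [ 0.4755 -0.1437  0.1387]
wrist_force [0.2759 0.2397 0.1923]
width 0.0851
[[0.91, -0.391, 0.136], [-0.414, -0.854, 0.316], [-0.008, -0.344, -0.939]]
(array([0.0038, 0.0016, 0.1168]), array([-0.0018,  0.007 , -0.0031]))
```

View pics/w1.png

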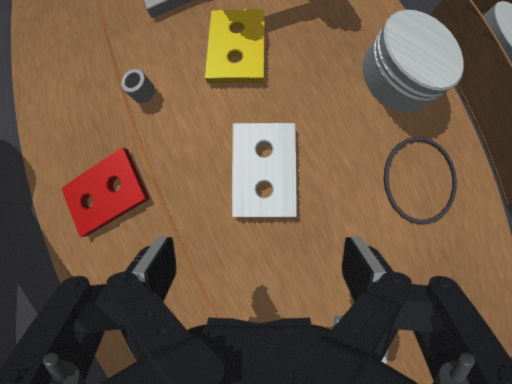

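The wrist view shows the two-hole white spacer at (264,170). It is square to the jaws and centred to within a few mm (jaw middle at x=259). Descending.

Emit:
step_arm --deltas '[{"dx": 0.002, "dy": 0.001, "dz": 0.04, "ax": 0, "ay": 0.003, "az": 0, "claw": 0.085}, {"dx": 0.004, "dy": 0.002, "dz": 0.07, "ax": 0, "ay": 0.007, "az": -0.003, "claw": 0.085}, {"dx": 0.004, "dy": 0.002, "dz": 0.09, "ax": 0, "ay": 0.007, "az": -0.003, "claw": 0.085}, {"dx": 0.004, "dy": 0.002, "dz": 0.105, "ax": 0, "ay": 0.007, "az": -0.003, "claw": 0.085}, {"dx": 0.004, "dy": 0.002, "dz": 0.113, "ax": 0, "ay": 0.007, "az": -0.003, "claw": 0.085}, {"dx": 0.004, "dy": 0.002, "dz": 0.115, "ax": 0, "ay": 0.007, "az": -0.003, "claw": 0.085}, {"dx": 0.004, "dy": 0.002, "dz": 0.115, "ax": 0, "ay": 0.007, "az": -0.003, "claw": 0.085}]'

```text
clock: 3.45
tool_pos: [0.4972, -0.113, 0.0337]
eef_rot: [[0.911, -0.385, 0.149], [-0.413, -0.857, 0.308], [0.009, -0.342, -0.94]]
wrist_force: [-0.1, -0.2, 0.2]
width: 0.0849
```

```bash
python3 - <<'E'
from st import *
from workcell import eyes
p0,R0=s["tool_pos"],s["eef_rot"]
for p,R in [((.4942,-.1097,.0285),tilt(-24.4,20))]: print(delta(p,R,p0,R0))
c=eyes.camera("wrist");cv2.imwrite("pics/w2.png",c["frame"])
E
```

```text
clock 3.45
joint_pos [-34.6857  14.83   117.2426  24.7382  53.8168 -26.1673]
tool_pos [ 0.4972 -0.113   0.0337]
wrist_force [-0.1158 -0.1502  0.1592]
width 0.0849
[[0.911, -0.385, 0.149], [-0.413, -0.857, 0.308], [0.009, -0.342, -0.94]]
(array([-0.0042,  0.0001,  0.0054]), array([ 0.0002, -0.0082,  0.0032]))
```

View pics/w2.png

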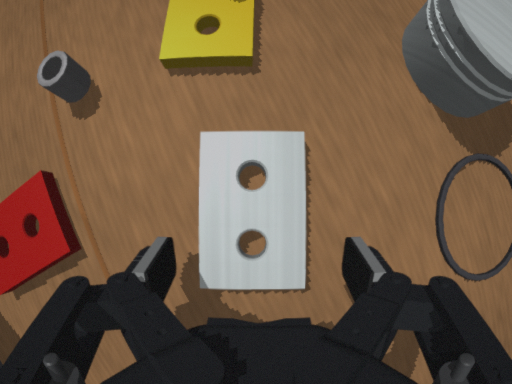

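Emit:
step_arm --deltas '[{"dx": -0.0025, "dy": 0, "dz": 0.003, "ax": 0, "ay": -0.008, "az": 0.003, "claw": 0.085}, {"dx": -0.0025, "dy": 0, "dz": 0.0055, "ax": 0, "ay": -0.008, "az": 0.003, "claw": 0.085}, {"dx": -0.0025, "dy": 0, "dz": 0.0055, "ax": 0, "ay": -0.008, "az": 0.003, "claw": 0.075}, {"dx": -0.0025, "dy": 0, "dz": 0.0055, "ax": 0, "ay": -0.008, "az": 0.003, "claw": 0.062}, {"dx": -0.0025, "dy": 0, "dz": 0.0055, "ax": 0, "ay": -0.008, "az": 0.003, "claw": 0.062}, {"dx": -0.0025, "dy": 0, "dz": 0.0055, "ax": 0, "ay": -0.008, "az": 0.003, "claw": 0.062}]' --newtons 30

```text
clock: 4.25
tool_pos: [0.4953, -0.11, 0.0279]
eef_rot: [[0.911, -0.388, 0.14], [-0.413, -0.856, 0.312], [-0.001, -0.342, -0.94]]
wrist_force: [-0.3, 0.8, 0.4]
width: 0.0622
```

```bash
python3 - <<'E'
from st import *
from workcell import eyes
c=eyes.camera("wrist");cv2.imwrite("pics/w3.png",c["frame"])
c=eyes.camera("side");cv2.imwrite("pics/s3.png",cv2.resize(c["frame"][130:290,190:390],None,fx=4,fy=3.7,interpolation=cv2.INTER_CUBIC))
E
```

```text
clock 4.25
joint_pos [-34.4785  15.4583 117.3134  24.717   53.5861 -26.0022]
tool_pos [ 0.4953 -0.11    0.0279]
wrist_force [-0.3039  0.7579  0.4097]
width 0.0622
[[0.911, -0.388, 0.14], [-0.413, -0.856, 0.312], [-0.001, -0.342, -0.94]]
```

View pics/w3.png

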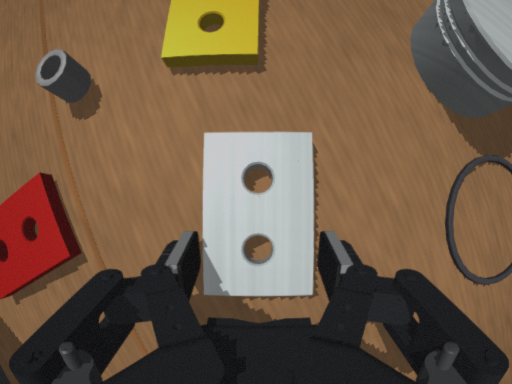

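View pics/s3.png

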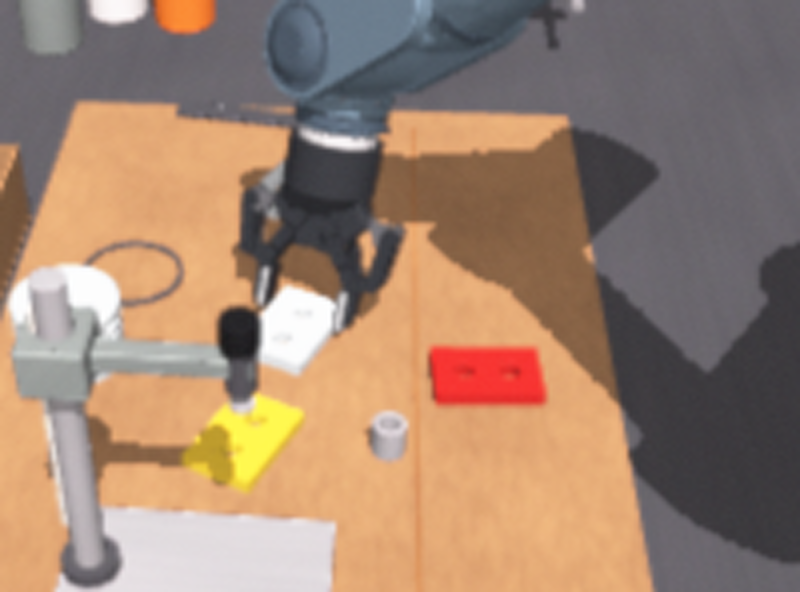

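The jaws straddle the spacer, with tips at (190,250) and (335,250), and there is no bench contact. Closing.

Emit:
step_arm --deltas '[{"dx": 0, "dy": 0, "dz": 0, "ax": 0, "ay": 0, "az": 0, "claw": 0.056}, {"dx": 0, "dy": 0, "dz": 0, "ax": 0, "ay": 0, "az": 0, "claw": 0.05}, {"dx": 0, "dy": 0, "dz": 0, "ax": 0, "ay": 0, "az": 0, "claw": 0.045}, {"dx": 0, "dy": 0, "dz": 0, "ax": 0, "ay": 0, "az": 0, "claw": 0.045}]' --newtons 70

```text
clock: 4.85
tool_pos: [0.4954, -0.1102, 0.0285]
eef_rot: [[0.911, -0.388, 0.14], [-0.412, -0.856, 0.312], [-0.001, -0.342, -0.94]]
wrist_force: [-4.0, -0.3, 6.1]
width: 0.0535
```

```bash
python3 - <<'E'
from st import *
p0,R0=s["tool_pos"],s["eef_rot"]
print(delta(p0+[0,0,.09],R0,p0,R0))
E
```

```text
clock 4.85
joint_pos [-34.4919  15.4092 117.2851  24.6809  53.6867 -26.0047]
tool_pos [ 0.4954 -0.1102  0.0285]
wrist_force [-3.9964 -0.3338  6.112 ]
width 0.0535
[[0.911, -0.388, 0.14], [-0.412, -0.856, 0.312], [-0.001, -0.342, -0.94]]
(array([-0.0001, -0.0308, -0.0846]), array([0., 0., 0.]))
```

Emit:
step_arm --deltas '[{"dx": 0, "dy": -0.005, "dz": -0.014, "ax": 0, "ay": 0, "az": 0, "claw": 0.045}, {"dx": 0, "dy": -0.012, "dz": -0.034, "ax": 0, "ay": 0, "az": 0, "claw": 0.045}, {"dx": 0, "dy": -0.022, "dz": -0.06, "ax": 0, "ay": 0, "az": 0, "claw": 0.045}, {"dx": 0, "dy": -0.031, "dz": -0.085, "ax": 0, "ay": 0, "az": 0, "claw": 0.045}, {"dx": 0, "dy": -0.031, "dz": -0.085, "ax": 0, "ay": 0, "az": 0, "claw": 0.045}]'

```text
clock: 5.48
tool_pos: [0.4968, -0.1108, 0.1208]
eef_rot: [[0.911, -0.387, 0.145], [-0.413, -0.857, 0.309], [0.005, -0.341, -0.94]]
wrist_force: [-0.1, 0.3, -1.2]
width: 0.0535
```

```bash
python3 - <<'E'
from st import *
from workcell import eyes
c=eyes.camera("wrist");cv2.imwrite("pics/w4.png",c["frame"]);pickle.dump(c,open("w4.pkl","wb"))
c=eyes.camera("side");cv2.imwrite("pics/s4.png",cv2.resize(c["frame"][130:290,190:390],None,fx=4,fy=3.7,interpolation=cv2.INTER_CUBIC));pickle.dump(c,open("s4.pkl","wb"))
E
```

```text
clock 5.475
joint_pos [-34.4584   4.9262 116.8085  22.0984  63.4148 -20.9969]
tool_pos [ 0.4968 -0.1108  0.1208]
wrist_force [-0.0774  0.3473 -1.17  ]
width 0.0535
[[0.911, -0.387, 0.145], [-0.413, -0.857, 0.309], [0.005, -0.341, -0.94]]
```

View pics/w4.png

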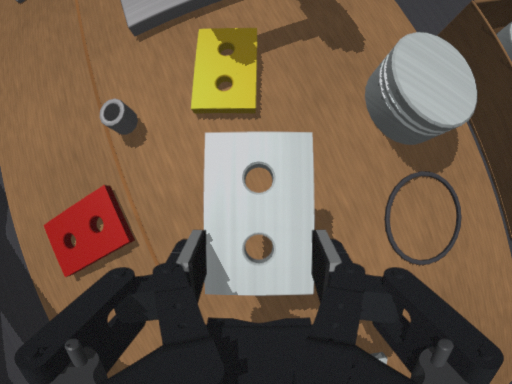

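View pics/s4.png

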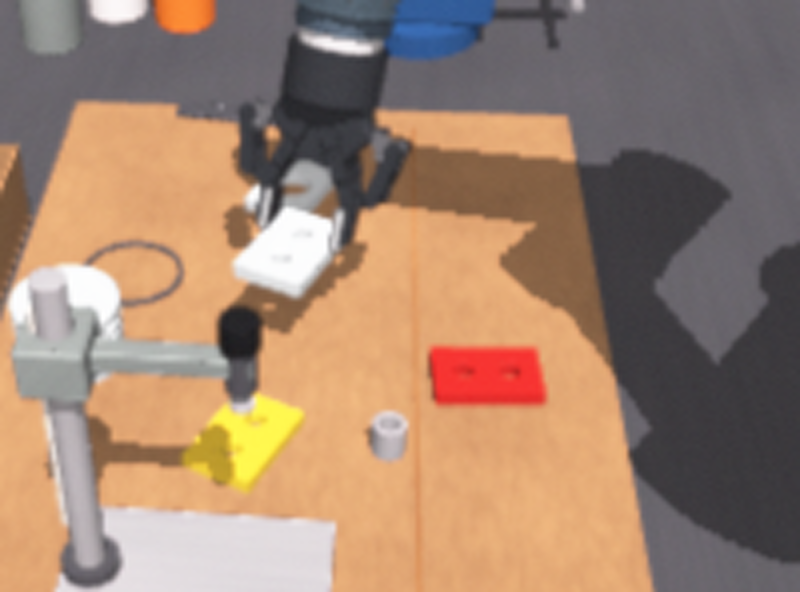

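The spacer is held square and has not moved in the jaws. Next: level the tool, yaw, then pitch forward.

```bash
python3 - <<'E'
from st import *
p0,R0=s["tool_pos"],s["eef_rot"]
o=np.array([0,-.015,.028])
def T(c,R): return np.array(c)-R@o
Rf=tilt(97.6,-70)
print("final tcp",T((.517,.182,.062),Rf), "B",T((.517,.04,.19),Rf))
A=(np.array([.48,-.06,.25]),down(-24.4))
print("A",delta(*A,p0,R0))
A2=(np.array([.47,.03,.27]),down(97.6)); print("A2 from A",delta(*A2,*A))
B=(T((.517,.04,.19),Rf),Rf);print("B from A2",delta(*B,*A2))
E
```

```text
clock 5.575
joint_pos [-34.4644   5.1231 116.9628  22.0902  63.4083 -21.0108]
tool_pos [ 0.4951 -0.1097  0.118 ]
wrist_force [-0.7676  0.378  -1.3039]
width 0.0536
[[0.911, -0.388, 0.14], [-0.413, -0.856, 0.312], [-0.001, -0.342, -0.94]]
final tcp [0.49600497 0.17919867 0.08567195] B [0.49600497 0.03719867 0.21367195]
A (array([-0.0344, -0.0818, -0.1107]), array([-3.488e-01,  1.200e-03,  1.000e-04]))
A2 from A (array([-0.0463, -0.0778, -0.02  ]), array([-0.    , -0.    , -2.1293]))
B from A2 (array([0.0037, 0.0267, 0.0563]), array([-1.2217,  0.    , -0.    ]))
```

Emit:
step_arm --deltas '[{"dx": -0.01, "dy": -0.02, "dz": -0.03, "ax": -0.09, "ay": 0, "az": 0, "claw": 0.045}, {"dx": -0.02, "dy": -0.045, "dz": -0.06, "ax": -0.2, "ay": 0, "az": 0, "claw": 0.045}, {"dx": -0.03, "dy": -0.07, "dz": -0.09, "ax": -0.3, "ay": 0, "az": 0, "claw": 0.045}, {"dx": -0.034, "dy": -0.082, "dz": -0.111, "ax": -0.349, "ay": 0, "az": 0, "claw": 0.045}, {"dx": -0.034, "dy": -0.082, "dz": -0.111, "ax": -0.349, "ay": 0, "az": 0, "claw": 0.045}, {"dx": -0.034, "dy": -0.082, "dz": -0.111, "ax": -0.349, "ay": 0, "az": 0, "claw": 0.045}]'

```text
clock: 6.32
tool_pos: [0.4797, -0.0603, 0.2483]
eef_rot: [[0.911, -0.413, -0.004], [-0.413, -0.911, 0.002], [-0.005, -0.0, -1.0]]
wrist_force: [-0.3, 1.0, -1.6]
width: 0.0534
```

Emit:
step_arm --deltas '[{"dx": -0.004, "dy": -0.007, "dz": 0, "ax": 0, "ay": 0, "az": -0.15, "claw": 0.045}, {"dx": -0.008, "dy": -0.014, "dz": -0.002, "ax": 0, "ay": 0, "az": -0.32, "claw": 0.045}, {"dx": -0.012, "dy": -0.021, "dz": -0.004, "ax": 0, "ay": 0, "az": -0.5, "claw": 0.045}, {"dx": -0.016, "dy": -0.028, "dz": -0.006, "ax": 0, "ay": 0, "az": -0.68, "claw": 0.045}, {"dx": -0.02, "dy": -0.035, "dz": -0.008, "ax": 0, "ay": 0, "az": -0.86, "claw": 0.045}, {"dx": -0.024, "dy": -0.042, "dz": -0.01, "ax": 0, "ay": 0, "az": -1.04, "claw": 0.045}, {"dx": -0.028, "dy": -0.049, "dz": -0.012, "ax": 0, "ay": 0, "az": -1.22, "claw": 0.045}, {"dx": -0.032, "dy": -0.056, "dz": -0.014, "ax": 0, "ay": 0, "az": -1.4, "claw": 0.045}, {"dx": -0.036, "dy": -0.063, "dz": -0.016, "ax": 0, "ay": 0, "az": -1.58, "claw": 0.045}, {"dx": -0.04, "dy": -0.07, "dz": -0.018, "ax": 0, "ay": 0, "az": -1.76, "claw": 0.045}, {"dx": -0.044, "dy": -0.075, "dz": -0.02, "ax": 0, "ay": 0, "az": -1.94, "claw": 0.045}, {"dx": -0.046, "dy": -0.078, "dz": -0.02, "ax": 0, "ay": 0, "az": -2.09, "claw": 0.045}]'

```text
clock: 7.82
tool_pos: [0.4702, 0.0293, 0.2684]
eef_rot: [[-0.097, 0.995, -0.005], [0.995, 0.097, 0.002], [0.002, -0.004, -1.0]]
wrist_force: [0.2, 0.2, -0.8]
width: 0.0529
```

```bash
python3 - <<'E'
from st import *
p0,R0=s["tool_pos"],s["eef_rot"]
o=np.array([0,-.015,.028])
Rf=tilt(97.6,-70)
print(delta(np.array((.517,.04,.19))-Rf@o,Rf,p0,R0))
E
```

```text
clock 7.825
joint_pos [-1.028320e+01 -1.133400e+01  1.138135e+02  5.230000e-02  7.780170e+01
 -1.058756e+02]
tool_pos [0.4702 0.0293 0.2684]
wrist_force [ 0.1927  0.2305 -0.8272]
width 0.0529
[[-0.097, 0.995, -0.005], [0.995, 0.097, 0.002], [0.002, -0.004, -1.0]]
(array([0.0052, 0.0267, 0.0546]), array([-1.226 ,  0.0195, -0.0321]))
```

Emit:
step_arm --deltas '[{"dx": 0.001, "dy": 0.003, "dz": 0.005, "ax": -0.12, "ay": 0.002, "az": -0.003, "claw": 0.045}, {"dx": 0.001, "dy": 0.006, "dz": 0.01, "ax": -0.28, "ay": 0.004, "az": -0.007, "claw": 0.045}, {"dx": 0.002, "dy": 0.009, "dz": 0.015, "ax": -0.44, "ay": 0.007, "az": -0.011, "claw": 0.045}, {"dx": 0.003, "dy": 0.013, "dz": 0.02, "ax": -0.6, "ay": 0.01, "az": -0.015, "claw": 0.045}, {"dx": 0.003, "dy": 0.017, "dz": 0.03, "ax": -0.76, "ay": 0.012, "az": -0.02, "claw": 0.045}, {"dx": 0.004, "dy": 0.021, "dz": 0.037, "ax": -0.92, "ay": 0.015, "az": -0.024, "claw": 0.045}, {"dx": 0.005, "dy": 0.024, "dz": 0.046, "ax": -1.08, "ay": 0.017, "az": -0.028, "claw": 0.045}, {"dx": 0.005, "dy": 0.027, "dz": 0.055, "ax": -1.226, "ay": 0.02, "az": -0.032, "claw": 0.045}, {"dx": 0.005, "dy": 0.027, "dz": 0.055, "ax": -1.226, "ay": 0.02, "az": -0.032, "claw": 0.045}, {"dx": 0.005, "dy": 0.027, "dz": 0.055, "ax": -1.226, "ay": 0.02, "az": -0.032, "claw": 0.045}]'

```text
clock: 9.07
tool_pos: [0.4886, 0.0716, 0.2812]
eef_rot: [[-0.087, 0.411, 0.908], [0.996, 0.037, 0.079], [-0.001, 0.911, -0.412]]
wrist_force: [-0.4, 0.5, -1.5]
width: 0.0534
```

```bash
python3 - <<'E'
from st import *
from workcell import eyes
p0,R0=s["tool_pos"],s["eef_rot"]
o=np.array([0,-.015,.028])
Rf=tilt(97.6,-70)
for c in [(.517,.04,.11),(.517,.182,.09)]:print(delta(np.array(c)-Rf@o,Rf,p0,R0))
for n in("side","wrist"):
    c=eyes.camera(n);pickle.dump(c,open(n+"5.pkl","wb"));f=c["frame"]
    if n=="side": f=cv2.resize(f[100:300,180:430],None,fx=3,fy=3,interpolation=cv2.INTER_CUBIC)
    cv2.imwrite(f"pics/{n}5.png",f)
E
```

```text
clock 9.075
joint_pos [ -12.4091  -39.0898  145.4306   60.9324   18.1314 -157.0868]
tool_pos [0.4886 0.0716 0.2812]
wrist_force [-0.3721  0.4627 -1.4897]
width 0.0534
[[-0.087, 0.411, 0.908], [0.996, 0.037, 0.079], [-0.001, 0.911, -0.412]]
(array([-0.0348, -0.1326,  0.0649]), array([-0.0761,  0.0426, -0.0164]))
(array([ 0.1067, -0.1456,  0.0843]), array([-0.0761,  0.0426, -0.0164]))
```

View pics/side5.png

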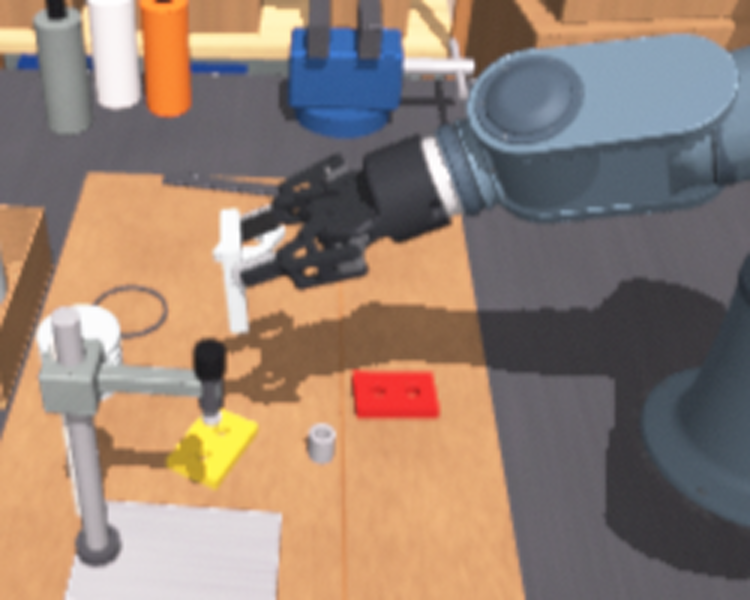

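View pics/wrist5.png

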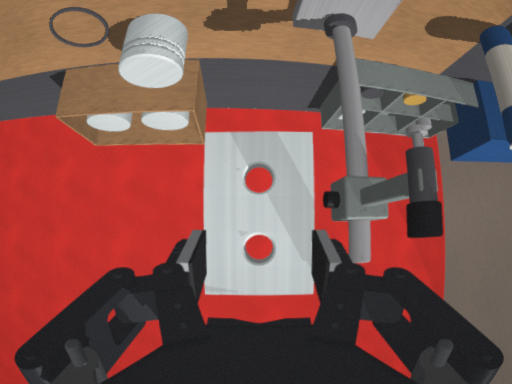

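The arm has run into the j3 and j6 limits with this radial heading. I'll fit a small kinematic model from the logged poses to choose a workable heading.

```bash
cat > kin.py <<'E'
from h import *
Q=np.array([[61.13,14.0854,89.3258,0,76.7022,-9.974],[-12.286,-23.036,115.4653,.0135,87.5405,12.293],[-39.1025,2.6763,116.9716,20.9763,67.4933,-23.9178],[-34.6857,14.83,117.2426,24.7382,53.8168,-26.1673],[-34.4785,15.4583,117.3134,24.717,53.5861,-26.0022],[-34.4584,4.9262,116.8085,22.0984,63.4148,-20.9969],[-10.2832,-11.334,113.8135,.0523,77.8017,-105.8756],[-12.4091,-39.0898,145.4306,60.9324,18.1314,-157.0868]])
P=np.array([[.21023,.61452,.25516],[.4161,.0247,.3404],[.4755,-.1437,.1387],[.4972,-.113,.0337],[.4953,-.11,.0279],[.4968,-.1108,.1208],[.4702,.0293,.2684],[.4886,.0716,.2812]])
E=lambda s,a:Ro.from_euler(s,a,degrees=True).as_matrix()
def fr(q):
    A=E("z",q[0]);B=A@E("y",q[1]);C=A@E("y",q[1]+q[2]);D=C@E("z",q[3]);F=D@E("y",q[4]);G=F@E("z",q[5]+180);return A,B,C,D,F,G
E
python3 - <<'E'
from kin import *
from workcell import sensors
print(np.round(fr(sensors.read_state()["joint_pos"])[-1],3).tolist())
print(np.round(fr(Q[4])[-1],3).tolist())
# params: A y,z ; B x,z ; C x,z ; F y?,z(tool)
def rows(q):
    A,B,C,D,F,G=fr(q);return np.stack([A[:,0],A[:,1],A[:,2],B[:,2],C[:,0],C[:,2],D[:,1],G[:,2]],1)
M=np.vstack([rows(q) for q in Q]);
for cols in ([0,1,2,3,4,5,6,7],[1,2,3,5,7],[1,2,3,5,6,7],[1,2,3,4,5,7],[0,1,2,3,4,5,7]):
    x,res,rk,sv=np.linalg.lstsq(M[:,cols],P.ravel(),rcond=None);print(cols,x.round(4),"rms",np.sqrt(np.mean((M[:,cols]@x-P.ravel())**2)).round(5),sv.round(2))
E
```

```text
[[-0.086, 0.411, 0.908], [0.996, 0.036, 0.078], [-0.001, 0.911, -0.412]]
[[0.911, -0.388, 0.14], [-0.413, -0.856, 0.312], [-0.001, -0.342, -0.94]]
[0, 1, 2, 3, 4, 5, 6, 7] [ 0.      0.1126  0.2735  0.4198  0.0662  0.5688 -0.      0.2292] rms 2e-05 [5.56 4.1  3.79 0.95 0.64 0.57 0.42 0.31]
[1, 2, 3, 5, 7] [0.1163 0.2341 0.3699 0.5396 0.211 ] rms 0.00693 [4.99 2.87 2.44 0.8  0.55]
[1, 2, 3, 5, 6, 7] [ 0.128   0.24    0.3752  0.5411 -0.0147  0.2181] rms 0.0064 [5.01 3.92 2.47 0.89 0.62 0.51]
[1, 2, 3, 4, 5, 7] [0.1126 0.2735 0.4198 0.0662 0.5688 0.2292] rms 2e-05 [5.52 2.87 2.83 0.89 0.6  0.33]
[0, 1, 2, 3, 4, 5, 7] [0.     0.1126 0.2735 0.4198 0.0662 0.5688 0.2292] rms 2e-05 [5.52 3.97 2.87 0.89 0.6  0.48 0.33]
```

```bash
cat >> kin.py <<'E'
LO=np.array([-179.41,-58.25,7.25,-54.29,11.92,-157.13]);HI=np.array([179.41,129.5,145.43,234.29,165.04,157.13])
def fk(q):
    A,B,C,D,F,G=fr(q);W=.1126*A[:,1]+np.array([0,0,.2735])+.4198*B[:,2]+.0662*C[:,0]+.5688*C[:,2];return W+.2292*G[:,2],G,W
from scipy.optimize import least_squares
def ik(p,R,seeds):
    out=[]
    for s0 in seeds:
        f=lambda q:np.r_[(fk(q)[0]-p)*10,Ro.from_matrix(fk(q)[1].T@R).as_rotvec()]
        r=least_squares(f,np.clip(s0,LO+.1,HI-.1),bounds=(LO,HI))
        if r.cost<1e-6: out.append(r.x)
    return out
o=np.array([0,-.015,.028])
E
python3 - <<'E'
from kin import *
rng=np.random.default_rng(0)
seeds=[np.array([-10,10,110,x,50,y]) for x in(0,60,120,180) for y in(-100,0,100)]
for psi in range(-100,140,20):
    R=tilt(psi+90,-70)
    for c in [(.517,.182,.062)]:
        sols=[]
        for q in ik(np.array(c)-R@o,R,seeds):
            if not any(np.abs(q-t).max()<1 for t in sols): sols.append(q)
        for q in sols: print(psi,q.round(0),"margin",np.minimum(q-LO,HI-q).min().round(1),"wrist",fk(q)[2].round(3))
        if not sols: print(psi,"none")
E
```

```text
-100 [ 27.  44.  86. -50. 103.  51.] margin 4.3 wrist [0.558 0.415 0.164]
-80 none
-60 none
-40 none
-20 none
0 [ 13.  11. 138. 200.  40.  79.] margin 7.2 wrist [0.28  0.182 0.164]
20 [ -2.   8. 141. 148.  43. 106.] margin 4.1 wrist [0.295 0.101 0.164]
40 [-14.  11. 138. 111.  55. 121.] margin 7.6 wrist [0.336 0.03  0.164]
60 [-20.  17. 129.  87.  68. 126.] margin 16.2 wrist [ 0.399 -0.023  0.164]
80 [-20.  24. 118.  70.  80. 127.] margin 27.1 wrist [ 0.476 -0.051  0.164]
100 [-17.  31. 107.  57.  92. 127.] margin 30.6 wrist [ 0.558 -0.051  0.164]
120 [-12.  38.  95.  46. 103. 123.] margin 33.7 wrist [ 0.635 -0.023  0.164]
```

```bash
python3 - <<'E'
from kin import *
from workcell import sensors
s=sensors.read_state();q0=s["joint_pos"];p0,R0=s["tool_pos"],s["eef_rot"]
q1=np.array([-10.3,-11.3,113.8,0,77.8,-105.9])
for t in np.linspace(0,1,9)[1:]:
    p,R,_=fk(q0+(q1-q0)*t);print(p.round(3),*delta(p,R,p0,R0))
E
```

```text
[0.497 0.089 0.282] [0.017  0.0051 0.0088] [ 0.0938  0.0978 -0.0167]
[0.501 0.101 0.279] [0.0283 0.0043 0.0146] [ 0.2113  0.1742 -0.029 ]
[0.501 0.106 0.274] [ 0.0329 -0.0006  0.0172] [ 0.3483  0.225  -0.0369]
[0.498 0.103 0.267] [ 0.0305 -0.0078  0.0166] [ 0.5002  0.2471 -0.0402]
[0.492 0.093 0.262] [ 0.0211 -0.0152  0.0128] [ 0.6619  0.2377 -0.039 ]
[0.485 0.076 0.26 ] [ 0.0053 -0.0209  0.0061] [ 0.828   0.1953 -0.0333]
[0.478 0.055 0.261] [-0.0159 -0.0233 -0.0032] [ 0.9929  0.1188 -0.0232]
[0.47  0.029 0.268] [-0.0407 -0.0209 -0.0146] [ 1.1508  0.0084 -0.0088]
```

Emit:
step_arm --deltas '[{"dx": -0.005, "dy": -0.003, "dz": -0.002, "ax": 0.14, "ay": 0.001, "az": -0.001, "claw": 0.045}, {"dx": -0.01, "dy": -0.006, "dz": -0.004, "ax": 0.29, "ay": 0.002, "az": -0.002, "claw": 0.045}, {"dx": -0.015, "dy": -0.009, "dz": -0.006, "ax": 0.43, "ay": 0.003, "az": -0.003, "claw": 0.045}, {"dx": -0.02, "dy": -0.012, "dz": -0.008, "ax": 0.58, "ay": 0.004, "az": -0.004, "claw": 0.045}, {"dx": -0.025, "dy": -0.015, "dz": -0.01, "ax": 0.72, "ay": 0.005, "az": -0.005, "claw": 0.045}, {"dx": -0.03, "dy": -0.017, "dz": -0.011, "ax": 0.86, "ay": 0.006, "az": -0.006, "claw": 0.045}, {"dx": -0.035, "dy": -0.019, "dz": -0.013, "ax": 1.01, "ay": 0.007, "az": -0.007, "claw": 0.045}, {"dx": -0.041, "dy": -0.021, "dz": -0.015, "ax": 1.15, "ay": 0.008, "az": -0.009, "claw": 0.045}, {"dx": -0.041, "dy": -0.021, "dz": -0.015, "ax": 1.15, "ay": 0.008, "az": -0.009, "claw": 0.045}, {"dx": -0.041, "dy": -0.021, "dz": -0.015, "ax": 1.15, "ay": 0.008, "az": -0.009, "claw": 0.045}]'

```text
clock: 10.42
tool_pos: [0.4696, 0.0293, 0.2687]
eef_rot: [[-0.098, 0.995, -0.002], [0.995, 0.098, 0.001], [0.001, -0.002, -1.0]]
wrist_force: [0.2, -0.1, -2.0]
width: 0.0534
```

```bash
python3 - <<'E'
from kin import *
from st import s
q0=s["joint_pos"];p0,R0=s["tool_pos"],s["eef_rot"]
Rg=tilt(170,-70)
g=ik(np.array((.517,.02,.17))-Rg@o,Rg,[np.array([-30,10,118,70,80,127])])[0];print("goal",g.round(1))
n=26
for i in range(1,n+1):
    p,R,_=fk(q0+(g-q0)*i/n);print(i,p.round(3),(q0+(g-q0)*i/n)[5].round(0),*delta(p,R,p0,R0))
E
```

```text
clock 10.425
joint_pos [-1.030190e+01 -1.154380e+01  1.139519e+02  5.020000e-02  7.770490e+01
 -1.059397e+02]
tool_pos [0.4696 0.0293 0.2687]
wrist_force [ 0.2171 -0.0861 -2.0358]
width 0.0534
[[-0.098, 0.995, -0.002], [0.995, 0.098, 0.001], [0.001, -0.002, -1.0]]
goal [-36.6  14.7 114.   57.8  96.6 134.6]
1 [0.469 0.03  0.261] -97.0 [ 0.0009 -0.0007  0.0078] [0.0219 0.0433 0.1874]
2 [0.468 0.031 0.254] -87.0 [ 0.0019 -0.0013  0.0152] [0.0502 0.0836 0.3749]
3 [0.468 0.032 0.247] -78.0 [ 0.0029 -0.0017  0.0221] [0.0846 0.1205 0.5621]
4 [0.467 0.033 0.24 ] -69.0 [ 0.0039 -0.0019  0.0285] [0.1253 0.1537 0.7488]
5 [0.467 0.034 0.234] -60.0 [ 0.0048 -0.002   0.0344] [0.1721 0.1828 0.9348]
6 [0.467 0.035 0.229] -50.0 [ 0.0057 -0.0018  0.0399] [0.2252 0.2073 1.1199]
7 [0.467 0.036 0.224] -41.0 [ 0.0066 -0.0014  0.045 ] [0.2845 0.2268 1.3037]
8 [0.468 0.036 0.219] -32.0 [ 0.0073 -0.0009  0.0496] [0.3503 0.2406 1.4859]
9 [0.469 0.037 0.215] -23.0 [ 0.0078 -0.      0.0538] [0.4226 0.2483 1.6661]
10 [0.47  0.038 0.211] -13.0 [0.0082 0.001  0.0576] [0.5018 0.2489 1.8439]
11 [0.471 0.038 0.208] -
[... 519 characters left out ...]
61.0 [0.0007 0.017  0.0745] [-1.2071  0.1201 -2.6241]
19 [0.489 0.029 0.194] 70.0 [-0.0019  0.0198  0.0752] [-1.199   0.2038 -2.4331]
20 [0.493 0.027 0.193] 79.0 [-0.0051  0.0227  0.0757] [-1.1872  0.2872 -2.2429]
21 [0.496 0.023 0.193] 88.0 [-0.0087  0.0256  0.076 ] [-1.1718  0.3704 -2.0536]
22 [0.499 0.019 0.193] 98.0 [-0.0128  0.0286  0.0761] [-1.1526  0.4535 -1.8653]
23 [0.503 0.015 0.193] 107.0 [-0.0174  0.0317  0.076 ] [-1.1297  0.5364 -1.6781]
24 [0.506 0.01  0.193] 116.0 [-0.0225  0.0347  0.0757] [-1.103   0.6193 -1.4923]
25 [0.51  0.005 0.193] 125.0 [-0.0282  0.0377  0.0754] [-1.0723  0.7021 -1.3079]
26 [ 0.513 -0.001  0.194] 135.0 [-0.0344  0.0406  0.0749] [-1.0376  0.7849 -1.125 ]
```

Emit:
step_arm --deltas '[{"dx": 0.001, "dy": -0.001, "dz": 0.008, "ax": 0.022, "ay": 0.043, "az": 0.175, "claw": 0.045}, {"dx": 0.002, "dy": -0.001, "dz": 0.015, "ax": 0.048, "ay": 0.08, "az": 0.35, "claw": 0.045}, {"dx": 0.003, "dy": -0.002, "dz": 0.022, "ax": 0.08, "ay": 0.115, "az": 0.53, "claw": 0.045}, {"dx": 0.004, "dy": -0.002, "dz": 0.028, "ax": 0.115, "ay": 0.148, "az": 0.71, "claw": 0.045}, {"dx": 0.005, "dy": -0.002, "dz": 0.034, "ax": 0.16, "ay": 0.175, "az": 0.89, "claw": 0.045}, {"dx": 0.006, "dy": -0.002, "dz": 0.039, "ax": 0.21, "ay": 0.2, "az": 1.07, "claw": 0.045}, {"dx": 0.006, "dy": -0.001, "dz": 0.044, "ax": 0.265, "ay": 0.22, "az": 1.24, "claw": 0.045}, {"dx": 0.007, "dy": -0.001, "dz": 0.048, "ax": 0.325, "ay": 0.236, "az": 1.42, "claw": 0.045}, {"dx": 0.008, "dy": 0, "dz": 0.052, "ax": 0.39, "ay": 0.246, "az": 1.59, "claw": 0.045}, {"dx": 0.008, "dy": 0.001, "dz": 0.056, "ax": 0.46, "ay": 0.249, "az": 1.755, "claw": 0.045}, {"dx": 0.008, "dy": 0.002, "dz": 0.059, "ax": 0.54, "ay": 0.246, "az": 1.92, "claw": 0.045}, {"dx": 0.008, "dy": 0.002, "dz": 0.061, "ax": 0.588, "ay": 0.242, "az": 2.019, "claw": 0.045}]'

```text
clock: 11.92
tool_pos: [0.4707, 0.0376, 0.2085]
eef_rot: [[0.897, -0.426, -0.12], [-0.319, -0.81, 0.492], [-0.307, -0.402, -0.862]]
wrist_force: [-0.5, -0.0, -1.1]
width: 0.0536
```

```bash
python3 - <<'E'
from kin import *
from st import s
q0=s["joint_pos"];p0,R0=s["tool_pos"],s["eef_rot"]
Rg=tilt(170,-70)
g=ik(np.array((.517,.02,.17))-Rg@o,Rg,[np.array([-30,10,118,70,80,127])])[0]
n=15
for i in range(1,n+1):
    p,R,_=fk(q0+(g-q0)*i/n);print(i,p.round(3),(q0+(g-q0)*i/n)[5].round(0),*delta(p,R,p0,R0))
E
```

```text
clock 11.925
joint_pos [-21.4835  -0.5879 114.0382  24.4878  85.6832  -3.9644]
tool_pos [0.4707 0.0376 0.2085]
wrist_force [-0.5382 -0.0018 -1.0542]
width 0.0536
[[0.897, -0.426, -0.12], [-0.319, -0.81, 0.492], [-0.307, -0.402, -0.862]]
1 [0.472 0.038 0.206] 5.0 [0.0023 0.0005 0.0024] [ 0.044  -0.0223  0.1865]
2 [0.474 0.037 0.203] 15.0 [0.0047 0.001  0.0044] [ 0.0852 -0.0509  0.3725]
3 [0.476 0.037 0.201] 24.0 [0.0074 0.0014 0.0059] [ 0.1232 -0.086   0.5577]
4 [0.478 0.036 0.199] 33.0 [0.0102 0.0019 0.0069] [ 0.1576 -0.1274  0.742 ]
5 [0.481 0.035 0.197] 42.0 [0.0133 0.0024 0.0075] [ 0.188  -0.1752  0.9251]
6 [0.483 0.034 0.196] 51.0 [0.0166 0.003  0.0075] [ 0.2139 -0.2295  1.1066]
7 [0.486 0.032 0.195] 61.0 [0.0201 0.0038 0.0072] [ 0.2348 -0.2904  1.2864]
8 [0.489 0.029 0.194] 70.0 [0.0238 0.0047 0.0063] [ 0.2501 -0.3581  1.4639]
9 [0.492 0.026 0.193] 79.0 [0.0277 0.0059 0.005 ] [ 0.259  -0.4327  1.6389]
10 [0.496 0.023 0.193] 88.0 [0.0318 0.0072 0.0033] [ 0.2608 -0.5143  1.8107]
11 [0.499 0.019 0.193] 98.0 [0.0362 0.0089 0.0012] [ 0.2545 -0.6033  1.9789]
12 [0.503 0.015 0.193] 107.0 [ 0.0406  0.0109 -0.0014] [ 0.239  -0.6998  2.1427]
13 [0.506 0.01  0.193] 116.0 [ 0.0453  0.0132 -0.0043] [ 0.2132 -0.8039  2.3013]
14 [0.51  0.005 0.193] 125.0 [ 0.0501  0.0159 -0.0076] [ 0.1756 -0.916   2.4537]
15 [ 0.513 -0.001  0.194] 135.0 [ 0.055   0.019  -0.0112] [ 0.1245 -1.0361  2.5986]
```

Emit:
step_arm --deltas '[{"dx": 0.002, "dy": 0.001, "dz": 0.002, "ax": 0.042, "ay": -0.021, "az": 0.176, "claw": 0.045}, {"dx": 0.005, "dy": 0.001, "dz": 0.004, "ax": 0.081, "ay": -0.048, "az": 0.353, "claw": 0.045}, {"dx": 0.007, "dy": 0.001, "dz": 0.006, "ax": 0.118, "ay": -0.081, "az": 0.53, "claw": 0.045}, {"dx": 0.01, "dy": 0.002, "dz": 0.007, "ax": 0.151, "ay": -0.119, "az": 0.705, "claw": 0.045}, {"dx": 0.013, "dy": 0.002, "dz": 0.0075, "ax": 0.181, "ay": -0.163, "az": 0.88, "claw": 0.045}, {"dx": 0.016, "dy": 0.003, "dz": 0.0075, "ax": 0.206, "ay": -0.213, "az": 1.055, "claw": 0.045}, {"dx": 0.019, "dy": 0.004, "dz": 0.007, "ax": 0.228, "ay": -0.268, "az": 1.225, "claw": 0.045}, {"dx": 0.0225, "dy": 0.0045, "dz": 0.0065, "ax": 0.245, "ay": -0.33, "az": 1.395, "claw": 0.045}, {"dx": 0.026, "dy": 0.0055, "dz": 0.0055, "ax": 0.256, "ay": -0.4, "az": 1.565, "claw": 0.045}, {"dx": 0.03, "dy": 0.007, "dz": 0.004, "ax": 0.26, "ay": -0.475, "az": 1.73, "claw": 0.045}, {"dx": 0.034, "dy": 0.008, "dz": 0.002, "ax": 0.258, "ay": -0.56, "az": 1.9, "claw": 0.045}, {"dx": 0.0385, "dy": 0.01, "dz": 0, "ax": 0.247, "ay": -0.65, "az": 2.06, "claw": 0.045}]'

```text
clock: 13.42
tool_pos: [0.5013, 0.0174, 0.1931]
eef_rot: [[-0.852, -0.521, 0.057], [-0.21, 0.44, 0.873], [-0.48, 0.732, -0.484]]
wrist_force: [-0.4, 0.4, -0.8]
width: 0.0534
```

```bash
python3 - <<'E'
from kin import *
from st import s
q0=s["joint_pos"];p0,R0=s["tool_pos"],s["eef_rot"]
Rg=tilt(170,-70)
g=ik(np.array((.517,.02,.17))-Rg@o,Rg,[np.array([-30,10,118,70,80,127])])[0];print(g.round(1))
n=4
for i in range(1,n+1):
    p,R,_=fk(q0+(g-q0)*i/n);print(i,p.round(3),(q0+(g-q0)*i/n)[5].round(0),*delta(p,R,p0,R0))
for c in [(.517,.02,.12),(.517,.12,.1),(.517,.182,.09),(.517,.182,.062)]:
    p=np.array(c)-Rg@o;q=ik(p,Rg,[g])[0];print(c,p.round(4),q.round(1))
E
```

```text
clock 13.425
joint_pos [-32.9944  11.2237 113.876   49.9411  94.0923 102.4242]
tool_pos [0.5013 0.0174 0.1931]
wrist_force [-0.4395  0.4487 -0.7597]
width 0.0534
[[-0.852, -0.521, 0.057], [-0.21, 0.44, 0.873], [-0.48, 0.732, -0.484]]
[-36.6  14.7 114.   57.8  96.6 134.6]
1 [0.504 0.013 0.193] 110.0 [-0.0017 -0.0033 -0.0033] [-0.023  -0.0398  0.1573]
2 [0.507 0.009 0.193] 119.0 [-0.0034 -0.0067 -0.007 ] [-0.0513 -0.077   0.314 ]
3 [0.51  0.004 0.193] 127.0 [-0.0051 -0.0102 -0.011 ] [-0.0847 -0.1113  0.4697]
4 [ 0.513 -0.001  0.194] 135.0 [-0.0067 -0.0138 -0.0155] [-0.1232 -0.1423  0.6243]
(0.517, 0.02, 0.12) [ 0.5133 -0.0009  0.1437] [-36.6  20.6 113.6  57.4  93.6 129.9]
(0.517, 0.12, 0.1) [0.5133 0.0991 0.1237] [-26.7  20.  117.9  64.5  85.8 130.2]
(0.517, 0.182, 0.09) [0.5133 0.1611 0.1137] [-19.7  20.3 119.1  69.7  81.  130.5]
(0.517, 0.182, 0.062) [0.5133 0.1611 0.0857] [-19.7  24.3 118.4  70.2  79.9 127.4]
```

Emit:
step_arm --deltas '[{"dx": -0.002, "dy": -0.003, "dz": -0.003, "ax": -0.023, "ay": -0.04, "az": 0.157, "claw": 0.045}, {"dx": -0.0035, "dy": -0.0065, "dz": -0.007, "ax": -0.051, "ay": -0.077, "az": 0.314, "claw": 0.045}, {"dx": -0.005, "dy": -0.01, "dz": -0.011, "ax": -0.085, "ay": -0.111, "az": 0.47, "claw": 0.045}, {"dx": -0.0067, "dy": -0.0138, "dz": -0.0155, "ax": -0.123, "ay": -0.142, "az": 0.624, "claw": 0.045}, {"dx": -0.0067, "dy": -0.0138, "dz": -0.0155, "ax": -0.123, "ay": -0.142, "az": 0.624, "claw": 0.045}, {"dx": -0.0067, "dy": -0.0138, "dz": -0.0155, "ax": -0.123, "ay": -0.142, "az": 0.624, "claw": 0.045}]'

```text
clock: 14.18
tool_pos: [0.5136, -0.0006, 0.1939]
eef_rot: [[-0.986, 0.052, 0.16], [0.168, 0.339, 0.926], [-0.006, 0.939, -0.343]]
wrist_force: [-0.0, -0.2, -1.0]
width: 0.0534
```

```bash
cat > look.py <<'E'
import sys
from h import *
from workcell import eyes
tag=sys.argv[1]
for n in sys.argv[2:]:
    c=eyes.camera(n);pickle.dump(c,open(f"{n}{tag}.pkl","wb"));f=c["frame"]
    if n=="side": f=cv2.resize(f[130:320,170:370],None,fx=3.1,fy=3.1,interpolation=cv2.INTER_CUBIC)
    if n=="top": f=cv2.resize(f[120:270,120:310],None,fx=4,fy=4,interpolation=cv2.INTER_CUBIC)
    cv2.imwrite(f"pics/{n}{tag}.png",f)
E
python3 - <<'E'
from kin import *
from st import s
p0,R0=s["tool_pos"],s["eef_rot"]
Rg=tilt(170,-70)
for c in [(.517,.02,.12),(.517,.12,.1),(.517,.182,.09),(.517,.182,.062)]:
    p=np.array(c)-Rg@o;print(c,*delta(p,Rg,p0,R0))
E
python3 look.py 6 side wrist
```

```text
clock 14.175
joint_pos [-36.4935  14.778  113.8687  57.6636  96.6307 134.2392]
tool_pos [ 0.5136 -0.0006  0.1939]
wrist_force [-0.0123 -0.1825 -0.9518]
width 0.0534
[[-0.986, 0.052, 0.16], [0.168, 0.339, 0.926], [-0.006, 0.939, -0.343]]
(0.517, 0.02, 0.12) [ 0.0005 -0.0473  0.0169] [-0.0009 -0.0033  0.0079]
(0.517, 0.12, 0.1) [ 0.0175 -0.0322  0.1164] [-0.0009 -0.0033  0.0079]
(0.517, 0.182, 0.09) [ 0.0279 -0.0206  0.1772] [-0.0009 -0.0033  0.0079]
(0.517, 0.182, 0.062) [ 0.0281 -0.0469  0.1868] [-0.0009 -0.0033  0.0079]
```

View pics/side6.png

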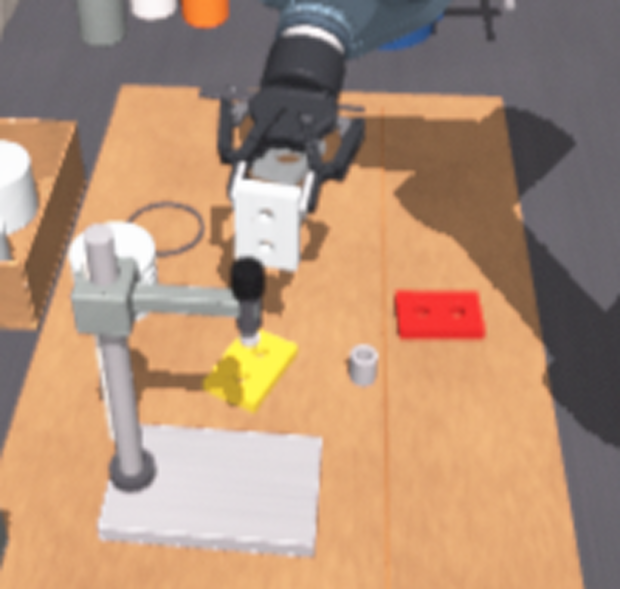

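View pics/wrist6.png

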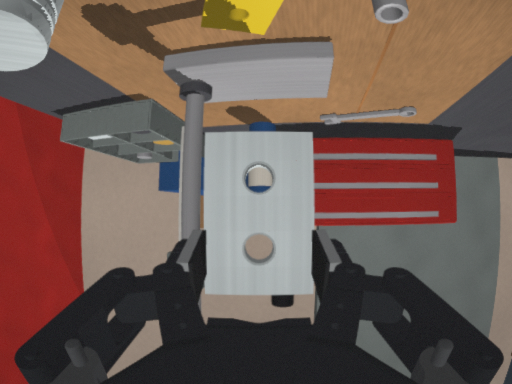

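```bash
python3 - <<'E'
from kin import *
c=pickle.load(open("side6.pkl","rb"));X=cloud(c);h=cv2.cvtColor(c["frame"],cv2.COLOR_BGR2HSV)
m=(h[...,1]<40)&(h[...,2]>150)&(abs(X[...,0]-.517)<.05)&(abs(X[...,1]-.027)<.03)&(X[...,2]>.11)&(X[...,2]<.23)
P=X[m];print(len(P),P.min(0),P.max(0),P.mean(0))
a,b=np.linalg.lstsq(np.c_[P[:,0],P[:,2],np.ones(len(P))],P[:,1],rcond=None)[:2];print("face y = ",a)
Rg=tilt(170,-70);print("pred center",[ (np.array([.5136,-.0006,.1939])+Rg@o).round(4)], Rg[:,0])
E
```

```text
576 [ 0.48063255 -0.00223868  0.12663371] [0.55204851 0.03234218 0.21377639] [0.51589106 0.02370342 0.17799649]
face y =  [-0.09773406 -0.06696581  0.08604322]
pred center [array([0.5173, 0.0203, 0.1702])] [-0.98480775  0.17364818  0.        ]
```

Emit:
step_arm --deltas '[{"dx": 0, "dy": -0.02, "dz": 0.01, "ax": 0, "ay": 0, "az": 0, "claw": 0.045}, {"dx": 0.001, "dy": -0.045, "dz": 0.02, "ax": 0, "ay": -0.003, "az": 0.008, "claw": 0.045}, {"dx": 0.006, "dy": -0.045, "dz": 0.05, "ax": 0, "ay": -0.003, "az": 0.008, "claw": 0.045}, {"dx": 0.012, "dy": -0.038, "dz": 0.085, "ax": 0, "ay": -0.003, "az": 0.008, "claw": 0.045}, {"dx": 0.0175, "dy": -0.032, "dz": 0.116, "ax": 0, "ay": -0.003, "az": 0.008, "claw": 0.045}, {"dx": 0.022, "dy": -0.027, "dz": 0.145, "ax": 0, "ay": -0.003, "az": 0.008, "claw": 0.045}, {"dx": 0.026, "dy": -0.023, "dz": 0.165, "ax": 0, "ay": -0.003, "az": 0.008, "claw": 0.045}, {"dx": 0.028, "dy": -0.021, "dz": 0.177, "ax": 0, "ay": -0.003, "az": 0.008, "claw": 0.045}, {"dx": 0.028, "dy": -0.021, "dz": 0.177, "ax": 0, "ay": -0.003, "az": 0.008, "claw": 0.045}, {"dx": 0.028, "dy": -0.021, "dz": 0.177, "ax": 0, "ay": -0.003, "az": 0.008, "claw": 0.045}]'

```text
clock: 15.52
tool_pos: [0.5138, 0.1602, 0.1136]
eef_rot: [[-0.985, 0.061, 0.163], [0.175, 0.336, 0.925], [0.002, 0.94, -0.342]]
wrist_force: [0.2, -0.1, -0.4]
width: 0.0535
```

```bash
python3 - <<'E'
from kin import *
from st import s
p0,R0=s["tool_pos"],s["eef_rot"]
Rg=tilt(170,-70);print("pred",p0+R0@o)
for c in [(.517,.182,.07),(.517,.182,.062)]:
    p=np.array(c)-Rg@o;print(c,*delta(p,Rg,p0,R0))
E
python3 look.py 7 side top wrist
```

```text
clock 15.525
joint_pos [-19.8096  20.3592 119.0684  69.6349  81.0408 130.5651]
tool_pos [0.5138 0.1602 0.1136]
wrist_force [ 0.2431 -0.0799 -0.3767]
width 0.0535
[[-0.985, 0.061, 0.163], [0.175, 0.336, 0.925], [0.002, 0.94, -0.342]]
pred [0.51744262 0.18107992 0.08994052]
(0.517, 0.182, 0.07) [ 0.0006 -0.0185  0.0076] [ 0.0002  0.0003 -0.002 ]
(0.517, 0.182, 0.062) [ 0.0006 -0.026   0.0103] [ 0.0002  0.0003 -0.002 ]
```

View pics/side7.png

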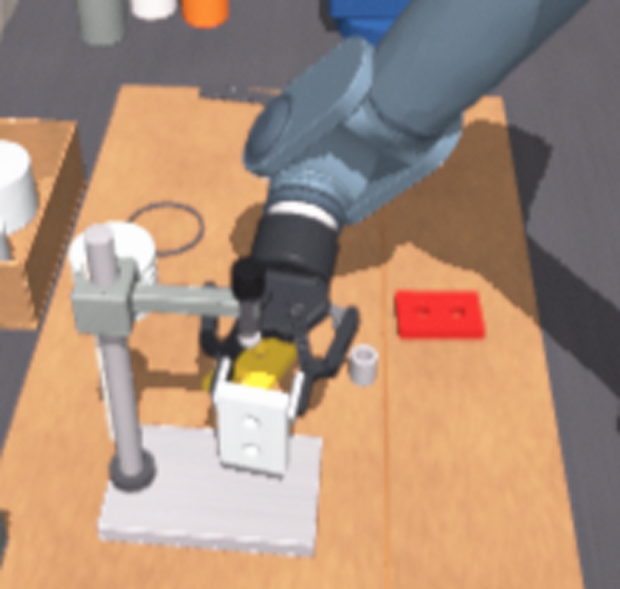

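View pics/top7.png

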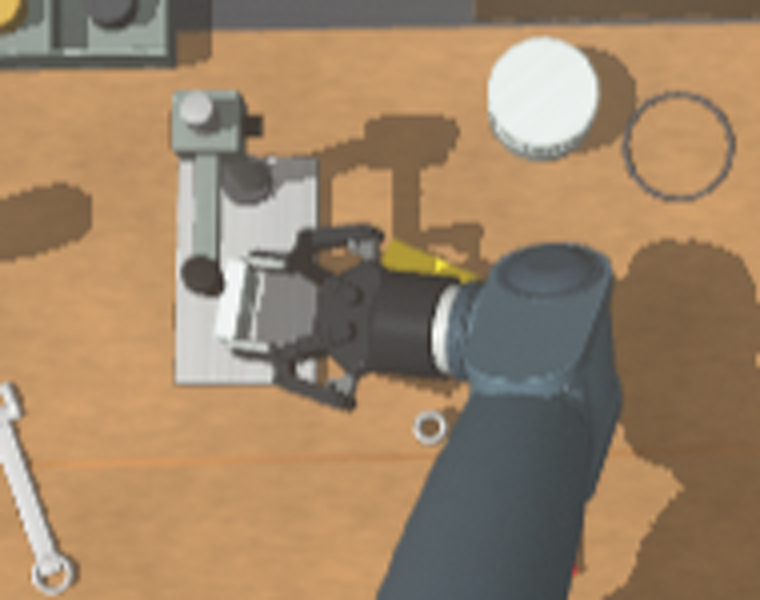

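View pics/wrist7.png

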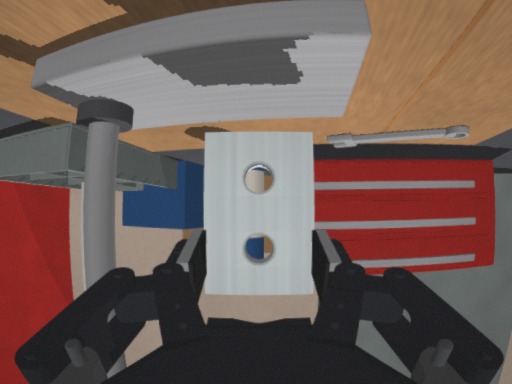

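```bash
python3 - <<'E'
from kin import *
c=pickle.load(open("top.pkl","rb"));X=cloud(c);v,u=np.mgrid[:384,:512]
g=c["frame"].max(2)
m=(g<75)&(abs(X[...,2]-.27)<.015)&(abs(X[...,0]-.517)<.03)&(abs(X[...,1]-.18)<.03)
P=X[m];print("knob top",len(P),P.mean(0),P.min(0),P.max(0))
uu,vv=u[m].mean(),v[m].mean();print(uu,vv,onz(c,uu,vv,.272))
s=pickle.load(open("side.pkl","rb"));Y=cloud(s)
m=(s["frame"].max(2)<75)&(abs(Y[...,0]-.517)<.03)&(abs(Y[...,1]-.185)<.03)&(Y[...,2]>.24)
P=Y[m];print("side knob",len(P),P.mean(0),P.min(0),P.max(0),u[m].mean(),v[m].mean())
print("proj knob(.517,.182,.263)",proj(s,np.array([.517,.182,.263])),"foot",proj(s,np.array([.517,.182,.2])))
c=pickle.load(open("top7.pkl","rb"));X=cloud(c);h=cv2.cvtColor(c["frame"],cv2.COLOR_BGR2HSV)
m=(h[...,1]<40)&(h[...,2]>150)&(abs(X[...,2]-.13)<.01)&(abs(X[...,0]-.51)<.04)&(abs(X[...,1]-.18)<.025)
P=X[m];print("spacer top",len(P),P.mean(0),P.min(0),P.max(0))
E
```

```text
knob top 26 [0.5171101  0.17733593 0.26846569] [0.50596585 0.17166089 0.25541466] [0.52582394 0.18887905 0.2744813 ]
171.76923076923077 188.19230769230768 [0.51666129 0.17685072 0.272     ]
side knob 114 [0.51885348 0.1903893  0.26268097] [0.50837719 0.17737369 0.24297804] [0.52860068 0.19594438 0.27203357] 249.23684210526315 220.2982456140351
proj knob(.517,.182,.263) [250.40802275 217.62067662] foot [250.95927745 237.52214354]
spacer top 126 [0.51162161 0.17749319 0.12964063] [0.47108153 0.15571443 0.12032484] [0.5480437  0.19072808 0.13974884]
```

Emit:
step_arm --deltas '[{"dx": 0, "dy": -0.0045, "dz": 0.0018, "ax": 0, "ay": 0, "az": 0, "claw": 0.045}, {"dx": 0, "dy": -0.009, "dz": 0.0036, "ax": 0, "ay": 0, "az": 0, "claw": 0.045}, {"dx": 0, "dy": -0.0135, "dz": 0.0054, "ax": 0, "ay": 0, "az": 0, "claw": 0.045}, {"dx": 0, "dy": -0.018, "dz": 0.007, "ax": 0, "ay": 0, "az": 0, "claw": 0.045}, {"dx": 0, "dy": -0.02, "dz": 0.008, "ax": 0, "ay": 0, "az": 0, "claw": 0.045}, {"dx": 0, "dy": -0.0215, "dz": 0.0086, "ax": 0, "ay": 0, "az": 0, "claw": 0.045}, {"dx": 0, "dy": -0.0225, "dz": 0.009, "ax": 0, "ay": 0, "az": 0, "claw": 0.045}, {"dx": 0, "dy": -0.0225, "dz": 0.009, "ax": 0, "ay": 0, "az": 0, "claw": 0.045}]'

```text
clock: 16.68
tool_pos: [0.5134, 0.1615, 0.0892]
eef_rot: [[-0.985, 0.062, 0.163], [0.174, 0.336, 0.926], [0.003, 0.94, -0.342]]
wrist_force: [0.0, 0.7, -0.9]
width: 0.0532
```

```bash
python3 - <<'E'
from kin import *
from st import s
print("pred",s["tool_pos"]+s["eef_rot"]@o)
E
python3 look.py 8 side
```

```text
clock 16.675
joint_pos [-19.6693  23.7868 118.4401  70.1514  80.039  127.9721]
tool_pos [0.5134 0.1615 0.0892]
wrist_force [ 0.034   0.7367 -0.8929]
width 0.0532
[[-0.985, 0.062, 0.163], [0.174, 0.336, 0.926], [0.003, 0.94, -0.342]]
pred [0.51705957 0.18242275 0.06553521]
```

View pics/side8.png

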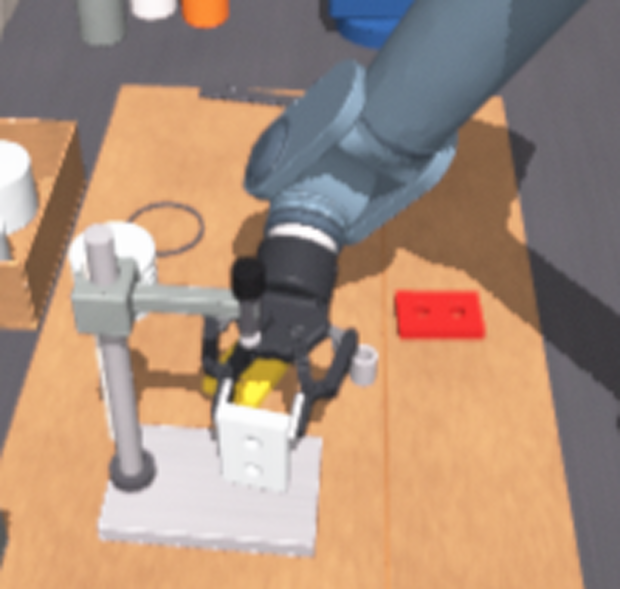

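Nothing touches yet (about 3.5 mm left by prediction). Creeping down in 0.5 mm rows.

Emit:
step_arm --deltas '[{"dx": 0, "dy": -0.0007, "dz": 0.0003, "ax": 0, "ay": 0, "az": 0, "claw": 0.045}, {"dx": 0, "dy": -0.0014, "dz": 0.0005, "ax": 0, "ay": 0, "az": 0, "claw": 0.045}, {"dx": 0, "dy": -0.0021, "dz": 0.0008, "ax": 0, "ay": 0, "az": 0, "claw": 0.045}, {"dx": 0, "dy": -0.0021, "dz": 0.0008, "ax": 0, "ay": 0, "az": 0, "claw": 0.045}]'

```text
clock: 17.23
tool_pos: [0.5134, 0.1616, 0.0869]
eef_rot: [[-0.985, 0.062, 0.163], [0.174, 0.336, 0.926], [0.003, 0.94, -0.342]]
wrist_force: [-0.5, -0.2, -0.8]
width: 0.0536
```

Emit:
step_arm --deltas '[{"dx": 0, "dy": -0.0005, "dz": 0.0002, "ax": 0, "ay": 0, "az": 0, "claw": 0.045}, {"dx": 0, "dy": -0.001, "dz": 0.0004, "ax": 0, "ay": 0, "az": 0, "claw": 0.045}, {"dx": 0, "dy": -0.001, "dz": 0.0004, "ax": 0, "ay": 0, "az": 0, "claw": 0.045}]'

```text
clock: 17.6
tool_pos: [0.5135, 0.1617, 0.0865]
eef_rot: [[-0.985, 0.061, 0.162], [0.173, 0.334, 0.926], [0.003, 0.94, -0.34]]
wrist_force: [-2.1, -0.3, 5.6]
width: 0.0533
```

Emit:
step_arm --deltas '[{"dx": 0, "dy": 0, "dz": 0, "ax": 0, "ay": 0, "az": 0, "claw": 0.053}, {"dx": 0, "dy": 0, "dz": 0, "ax": 0, "ay": 0, "az": 0, "claw": 0.057}, {"dx": 0, "dy": 0, "dz": 0, "ax": 0, "ay": 0, "az": 0, "claw": 0.062}, {"dx": 0, "dy": 0, "dz": 0, "ax": 0, "ay": 0, "az": 0, "claw": 0.07}, {"dx": 0, "dy": 0, "dz": 0, "ax": 0, "ay": 0, "az": 0, "claw": 0.08}, {"dx": 0, "dy": 0, "dz": 0, "ax": 0, "ay": 0, "az": 0, "claw": 0.085}, {"dx": 0, "dy": 0, "dz": 0, "ax": 0, "ay": 0, "az": 0, "claw": 0.085}]'

```text
clock: 18.48
tool_pos: [0.5134, 0.1616, 0.0858]
eef_rot: [[-0.985, 0.062, 0.163], [0.174, 0.336, 0.926], [0.003, 0.94, -0.342]]
wrist_force: [-0.4, 0.1, -0.3]
width: 0.0848
```

```bash
python3 look.py 9 side wrist
```

```text
(no output)
```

View pics/side9.png

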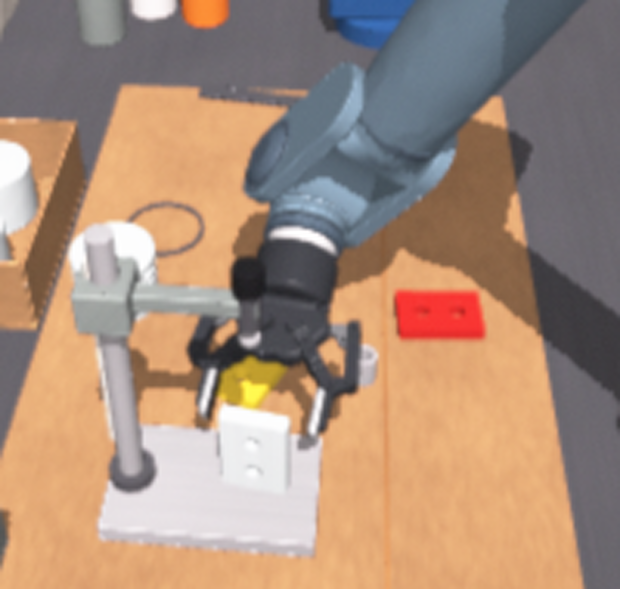

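View pics/wrist9.png

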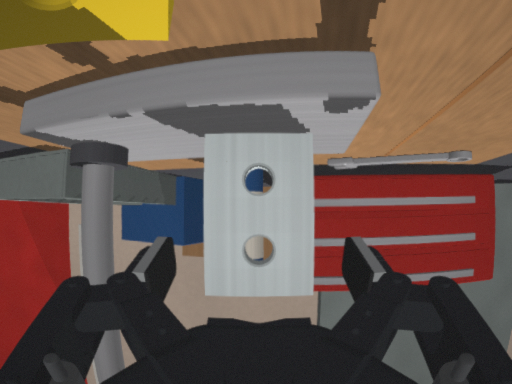

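The spacer stands free under the foot. Next I back out along the tool axis.

Emit:
step_arm --deltas '[{"dx": 0, "dy": 0, "dz": -0.006, "ax": 0, "ay": 0, "az": 0, "claw": 0.085}, {"dx": 0, "dy": 0, "dz": -0.018, "ax": 0, "ay": 0, "az": 0, "claw": 0.085}, {"dx": 0, "dy": 0, "dz": -0.036, "ax": 0, "ay": 0, "az": 0, "claw": 0.085}, {"dx": 0, "dy": 0, "dz": -0.06, "ax": 0, "ay": 0, "az": 0, "claw": 0.085}, {"dx": 0, "dy": 0, "dz": -0.09, "ax": 0, "ay": 0, "az": 0, "claw": 0.085}, {"dx": 0, "dy": 0, "dz": -0.12, "ax": 0, "ay": 0, "az": 0, "claw": 0.085}, {"dx": 0, "dy": 0, "dz": -0.14, "ax": 0, "ay": 0, "az": 0, "claw": 0.085}, {"dx": 0, "dy": 0, "dz": -0.14, "ax": 0, "ay": 0, "az": 0, "claw": 0.085}]'

```text
clock: 19.58
tool_pos: [0.4912, 0.0304, 0.1343]
eef_rot: [[-0.984, 0.061, 0.166], [0.177, 0.337, 0.925], [0.001, 0.94, -0.342]]
wrist_force: [0.5, 0.3, -0.6]
width: 0.0853
```

```bash
python3 look.py 10 side; python3 - <<'E'
from kin import *
from st import s
q0=s["joint_pos"];p0,R0=s["tool_pos"],s["eef_rot"]
c=pickle.load(open("side10.pkl","rb"));X=cloud(c);h=cv2.cvtColor(c["frame"],cv2.COLOR_BGR2HSV)
m=(h[...,1]<40)&(h[...,2]>150)&(abs(X[...,0]-.517)<.04)&(abs(X[...,1]-.182)<.03)&(X[...,2]>.026)&(X[...,2]<.12)
P=X[m];print("spacer",len(P),P.min(0),P.max(0),P.mean(0))
g=ik(np.array((.48,.03,.34)),down(0),[np.array([-10,-10,110,0,80,0])])[0];print("goal",g.round(1))
n=12
for i in range(1,n+1):
    q=q0+(g-q0)*i/n;p,R,_=fk(q);print(i,p.round(3),*delta(p,R,p0,R0))
E
```

```text
clock 19.625
joint_pos [-35.0791  18.4692 118.2626  58.4002  91.3565 128.5482]
tool_pos [0.4907 0.0315 0.1338]
wrist_force [-0.5539 -0.2976 -0.9966]
width 0.085
[[-0.985, 0.062, 0.164], [0.175, 0.336, 0.925], [0.002, 0.94, -0.342]]
spacer 521 [0.48864611 0.1715649  0.02606551] [0.54597335 0.19381183 0.10661905] [0.5165716  0.18631334 0.07218312]
goal [-10.  -12.9 107.7  -0.   85.2 -10. ]
1 [0.487 0.038 0.143] [0.0047 0.0101 0.0023] [ 0.079   0.0826 -0.2641]
2 [0.484 0.042 0.152] [0.0088 0.0204 0.0027] [ 0.1445  0.1778 -0.5279]
3 [0.481 0.045 0.163] [0.012  0.031  0.0012] [ 0.1962  0.2853 -0.7899]
4 [0.479 0.046 0.174] [ 0.0144  0.0424 -0.002 ] [ 0.2334  0.4051 -1.0485]
5 [0.477 0.046 0.188] [ 0.0158  0.0548 -0.0069] [ 0.2555  0.5374 -1.3022]
6 [0.477 0.045 0.203] [ 0.0162  0.0687 -0.0132] [ 0.2614  0.6828 -1.5488]
7 [0.477 0.043 0.22 ] [ 0.016   0.0841 -0.0208] [ 0.2495  0.8421 -1.786 ]
8 [0.477 0.041 0.239] [ 0.0151  0.1015 -0.0296] [ 0.2181  1.0162 -2.0108]
9 [0.478 0.038 0.261] [ 0.0138  0.1209 -0.0394] [ 0.1645  1.2063 -2.2192]
10 [0.479 0.035 0.285] [ 0.0124  0.1425 -0.0501] [ 0.0858  1.4137 -2.4064]
11 [0.48  0.032 0.311] [ 0.0113  0.1664 -0.0615] [-0.0219  1.6394 -2.5658]
12 [0.48 0.03 0.34] [ 0.0108  0.1926 -0.0736] [ 0.1487 -1.7168  2.4508]
```

View pics/side10.png

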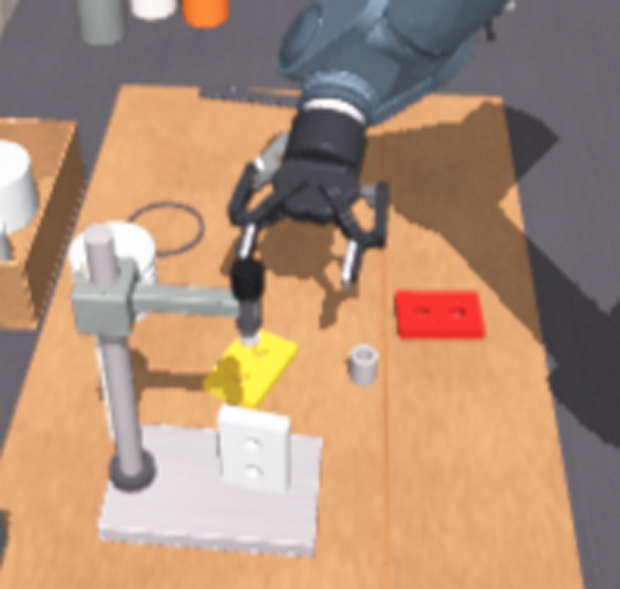

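The spacer stands at about (0.517, 0.183) with its top near 0.105. Now I reorient to tool down, clear of the gauge.

Emit:
step_arm --deltas '[{"dx": 0.0023, "dy": 0.005, "dz": 0.001, "ax": 0.04, "ay": 0.04, "az": -0.13, "claw": 0.06}, {"dx": 0.0047, "dy": 0.01, "dz": 0.002, "ax": 0.079, "ay": 0.083, "az": -0.264, "claw": 0.04}, {"dx": 0.007, "dy": 0.015, "dz": 0.0025, "ax": 0.112, "ay": 0.13, "az": -0.396, "claw": 0.02}, {"dx": 0.009, "dy": 0.02, "dz": 0.0027, "ax": 0.145, "ay": 0.178, "az": -0.528, "claw": 0}, {"dx": 0.0105, "dy": 0.026, "dz": 0.002, "ax": 0.17, "ay": 0.231, "az": -0.66, "claw": 0}, {"dx": 0.012, "dy": 0.031, "dz": 0.001, "ax": 0.196, "ay": 0.285, "az": -0.79, "claw": 0}, {"dx": 0.013, "dy": 0.037, "dz": 0, "ax": 0.215, "ay": 0.345, "az": -0.92, "claw": 0}, {"dx": 0.0144, "dy": 0.0424, "dz": -0.002, "ax": 0.233, "ay": 0.405, "az": -1.048, "claw": 0}, {"dx": 0.015, "dy": 0.049, "dz": -0.0045, "ax": 0.245, "ay": 0.47, "az": -1.176, "claw": 0}, {"dx": 0.016, "dy": 0.055, "dz": -0.007, "ax": 0.255, "ay": 0.537, "az": -1.302, "claw": 0}, {"dx": 0.016, "dy": 0.062, "dz": -0.01, "ax": 0.26, "ay": 0.61, "az": -1.426, "claw": 0}, {"dx": 0.016, "dy": 0.069, "dz": -0.013, "ax": 0.261, "ay": 0.683, "az": -1.549, "claw": 0}]'

```text
clock: 21.12
tool_pos: [0.4764, 0.0471, 0.2025]
eef_rot: [[-0.023, -0.99, -0.142], [-0.809, -0.065, 0.585], [-0.588, 0.128, -0.799]]
wrist_force: [0.7, -0.4, -0.0]
width: 0.0001
```

```bash
python3 - <<'E'
from kin import *
from st import s
q0=s["joint_pos"];p0,R0=s["tool_pos"],s["eef_rot"]
g=ik(np.array((.48,.03,.34)),down(0),[np.array([-10,-10,110,0,80,0])])[0]
n=11
for i in range(1,n+1):
    q=q0+(g-q0)*i/n;p,R,_=fk(q);print(i,p.round(3),*delta(p,R,p0,R0))
E
```

```text
clock 21.125
joint_pos [-22.2837   2.8205 112.9852  29.1508  88.3     59.1242]
tool_pos [0.4764 0.0471 0.2025]
wrist_force [ 0.7181 -0.4251 -0.0456]
width 0.0001
[[-0.023, -0.99, -0.142], [-0.809, -0.065, 0.585], [-0.588, 0.128, -0.799]]
1 [0.476 0.046 0.212] [-0.0044  0.0013 -0.008 ] [-0.0083  0.0589 -0.1426]
2 [0.476 0.045 0.221] [-0.0091  0.0025 -0.0165] [-0.0215  0.1173 -0.2845]
3 [0.477 0.043 0.232] [-0.014   0.0036 -0.0257] [-0.0397  0.175  -0.4254]
4 [0.477 0.042 0.243] [-0.0192  0.0047 -0.0356] [-0.063   0.2319 -0.5652]
5 [0.478 0.04  0.255] [-0.0248  0.0058 -0.046 ] [-0.0914  0.2882 -0.7037]
6 [0.478 0.038 0.267] [-0.0307  0.007  -0.057 ] [-0.1251  0.3435 -0.8404]
7 [0.479 0.036 0.28 ] [-0.0371  0.0082 -0.0686] [-0.1641  0.398  -0.9752]
8 [0.479 0.035 0.294] [-0.0439  0.0096 -0.0808] [-0.2087  0.4515 -1.1077]
9 [0.48  0.033 0.309] [-0.0511  0.0112 -0.0935] [-0.259   0.5037 -1.2377]
10 [0.48  0.031 0.324] [-0.0589  0.013  -0.1067] [-0.3152  0.5547 -1.3647]
11 [0.48 0.03 0.34] [-0.0671  0.0152 -0.1203] [-0.3775  0.6042 -1.4884]
```

Emit:
step_arm --deltas '[{"dx": -0.0044, "dy": 0.0013, "dz": -0.008, "ax": -0.008, "ay": 0.059, "az": -0.143, "claw": 0}, {"dx": -0.009, "dy": 0.0025, "dz": -0.0165, "ax": -0.0215, "ay": 0.117, "az": -0.285, "claw": 0}, {"dx": -0.014, "dy": 0.0036, "dz": -0.0257, "ax": -0.04, "ay": 0.175, "az": -0.425, "claw": 0}, {"dx": -0.019, "dy": 0.0047, "dz": -0.0356, "ax": -0.063, "ay": 0.232, "az": -0.565, "claw": 0}, {"dx": -0.025, "dy": 0.0058, "dz": -0.046, "ax": -0.091, "ay": 0.288, "az": -0.704, "claw": 0}, {"dx": -0.031, "dy": 0.007, "dz": -0.057, "ax": -0.125, "ay": 0.3435, "az": -0.84, "claw": 0}, {"dx": -0.037, "dy": 0.008, "dz": -0.0686, "ax": -0.164, "ay": 0.398, "az": -0.975, "claw": 0}, {"dx": -0.044, "dy": 0.0096, "dz": -0.081, "ax": -0.209, "ay": 0.4515, "az": -1.108, "claw": 0}, {"dx": -0.051, "dy": 0.011, "dz": -0.0935, "ax": -0.259, "ay": 0.504, "az": -1.238, "claw": 0}, {"dx": -0.059, "dy": 0.013, "dz": -0.107, "ax": -0.315, "ay": 0.555, "az": -1.365, "claw": 0}, {"dx": -0.067, "dy": 0.015, "dz": -0.12, "ax": -0.3775, "ay": 0.604, "az": -1.488, "claw": 0}, {"dx": -0.067, "dy": 0.015, "dz": -0.12, "ax": -0.3775, "ay": 0.604, "az": -1.488, "claw": 0}]'

```text
clock: 22.62
tool_pos: [0.4807, 0.0302, 0.3406]
eef_rot: [[1.0, -0.005, -0.0], [-0.005, -1.0, 0.001], [-0.0, -0.001, -1.0]]
wrist_force: [0.3, 0.6, -0.8]
width: -0.0001
```

```bash
python3 - <<'E'
from kin import *
from st import s
p0,R0=s["tool_pos"],s["eef_rot"]
for c in [(.517,.182,.345),(.517,.182,.32),(.517,.182,.305)]:
    print(c,*delta(np.array(c),down(0),p0,R0),[q.round(1) for q in ik(np.array(c),down(0),[s["joint_pos"]])])
print([q.round(1) for q in ik(np.array((.517,.182,.195)),down(0),[s["joint_pos"]])])
E
```

```text
clock 22.625
joint_pos [-9.946200e+00 -1.280540e+01  1.075526e+02  5.000000e-02  8.526730e+01
 -9.670200e+00]
tool_pos [0.4807 0.0302 0.3406]
wrist_force [ 0.3043  0.5642 -0.7971]
width -0.0001
[[1.0, -0.005, -0.0], [-0.005, -1.0, 0.001], [-0.0, -0.001, -1.0]]
(0.517, 0.182, 0.345) [ 0.0355 -0.152  -0.0043] [-0.0009  0.0001 -0.0049] [array([ 7.5, -3.3, 98.6,  0. , 84.7,  7.5])]
(0.517, 0.182, 0.32) [ 0.0355 -0.1519  0.0207] [-0.0009  0.0001 -0.0049] [array([  7.5,  -2.4, 100.3,   0. ,  82.1,   7.5])]
(0.517, 0.182, 0.305) [ 0.0355 -0.1519  0.0357] [-0.0009  0.0001 -0.0049] [array([  7.5,  -1.9, 101.3,   0. ,  80.5,   7.5])]
[array([  7.5,   4.1, 107.1,   0. ,  68.7,   7.5])]
```

Emit:
step_arm --deltas '[{"dx": 0.009, "dy": -0.038, "dz": -0.004, "ax": 0, "ay": 0, "az": 0, "claw": 0}, {"dx": 0.018, "dy": -0.076, "dz": -0.004, "ax": 0, "ay": 0, "az": -0.005, "claw": 0}, {"dx": 0.027, "dy": -0.114, "dz": -0.004, "ax": 0, "ay": 0, "az": -0.005, "claw": 0}, {"dx": 0.036, "dy": -0.152, "dz": -0.004, "ax": 0, "ay": 0, "az": -0.005, "claw": 0}, {"dx": 0.036, "dy": -0.152, "dz": 0.01, "ax": 0, "ay": 0, "az": -0.005, "claw": 0}, {"dx": 0.036, "dy": -0.152, "dz": 0.026, "ax": 0, "ay": 0, "az": -0.005, "claw": 0}, {"dx": 0.036, "dy": -0.152, "dz": 0.031, "ax": 0, "ay": 0, "az": -0.005, "claw": 0}, {"dx": 0.036, "dy": -0.152, "dz": 0.031, "ax": 0, "ay": 0, "az": -0.005, "claw": 0}]'

```text
clock: 23.62
tool_pos: [0.5174, 0.18, 0.3083]
eef_rot: [[1.0, -0.002, -0.003], [-0.002, -1.0, 0.0], [-0.003, -0.0, -1.0]]
wrist_force: [-0.0, -0.6, -0.1]
width: -0.0002
```

```bash
python3 -c "import st"; python3 look.py 11 side wrist
```

```text
clock 23.625
joint_pos [ 7.310500e+00 -1.976900e+00  1.010951e+02  3.100000e-02  8.102710e+01
  7.437500e+00]
tool_pos [0.5174 0.18   0.3083]
wrist_force [-0.0443 -0.6099 -0.08  ]
width -0.0002
[[1.0, -0.002, -0.003], [-0.002, -1.0, 0.0], [-0.003, -0.0, -1.0]]
```

View pics/side11.png

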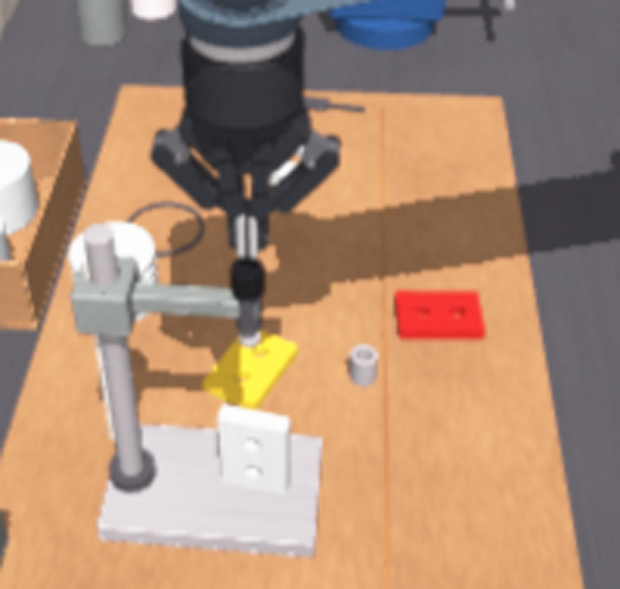

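View pics/wrist11.png

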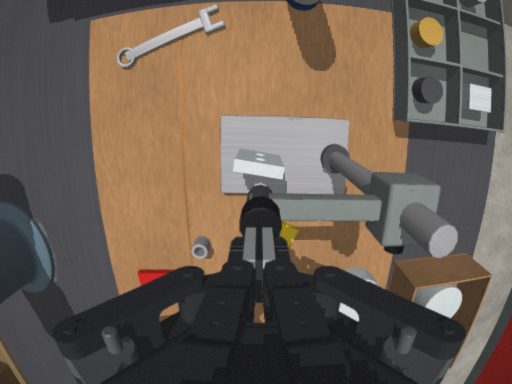

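The fingertips are centred over the knob (side 248,262; wrist 260,215). Lowering until contact.

Emit:
step_arm --deltas '[{"dx": 0, "dy": -0.001, "dz": 0.003, "ax": 0, "ay": 0, "az": 0, "claw": 0}, {"dx": 0, "dy": -0.001, "dz": 0.005, "ax": 0, "ay": 0, "az": 0, "claw": 0}, {"dx": 0, "dy": -0.001, "dz": 0.006, "ax": 0, "ay": 0, "az": 0, "claw": 0}, {"dx": 0, "dy": -0.001, "dz": 0.006, "ax": 0, "ay": 0, "az": 0, "claw": 0}]'

```text
clock: 24.22
tool_pos: [0.5176, 0.1818, 0.3031]
eef_rot: [[1.0, -0.001, -0.001], [-0.001, -1.0, 0.0], [-0.001, -0.0, -1.0]]
wrist_force: [-0.8, 0.3, 0.3]
width: -0.0003
```

Emit:
step_arm --deltas '[{"dx": 0, "dy": 0, "dz": 0.0007, "ax": 0, "ay": 0, "az": 0, "claw": 0}, {"dx": 0, "dy": 0, "dz": 0.0014, "ax": 0, "ay": 0, "az": 0, "claw": 0}, {"dx": 0, "dy": 0, "dz": 0.002, "ax": 0, "ay": 0, "az": 0, "claw": 0}, {"dx": 0, "dy": 0, "dz": 0.002, "ax": 0, "ay": 0, "az": 0, "claw": 0}]'

```text
clock: 24.72
tool_pos: [0.5176, 0.1817, 0.3011]
eef_rot: [[1.0, -0.001, -0.001], [-0.001, -1.0, 0.0], [-0.001, -0.0, -1.0]]
wrist_force: [-0.3, -0.1, -0.2]
width: 0.0001
```

Emit:
step_arm --deltas '[{"dx": 0, "dy": 0, "dz": 0.0006, "ax": 0, "ay": 0, "az": 0, "claw": 0}, {"dx": 0, "dy": 0, "dz": 0.0012, "ax": 0, "ay": 0, "az": 0, "claw": 0}, {"dx": 0, "dy": 0, "dz": 0.0012, "ax": 0, "ay": 0, "az": 0, "claw": 0}]'

```text
clock: 25.1
tool_pos: [0.5177, 0.1817, 0.2999]
eef_rot: [[1.0, -0.001, -0.001], [-0.001, -1.0, 0.0], [-0.001, -0.0, -1.0]]
wrist_force: [-0.6, 0.7, 0.2]
width: -0.0
```

Emit:
step_arm --deltas '[{"dx": 0, "dy": 0, "dz": 0.0006, "ax": 0, "ay": 0, "az": 0, "claw": 0}, {"dx": 0, "dy": 0, "dz": 0.0012, "ax": 0, "ay": 0, "az": 0, "claw": 0}, {"dx": 0, "dy": 0, "dz": 0.0012, "ax": 0, "ay": 0, "az": 0, "claw": 0}]'

```text
clock: 25.48
tool_pos: [0.5176, 0.1817, 0.2987]
eef_rot: [[1.0, -0.001, -0.001], [-0.001, -1.0, 0.0], [-0.001, -0.0, -1.0]]
wrist_force: [0.9, 0.3, 0.3]
width: 0.0003
```

Emit:
step_arm --deltas '[{"dx": 0, "dy": 0, "dz": 0.0007, "ax": 0, "ay": 0, "az": 0, "claw": 0}, {"dx": 0, "dy": 0, "dz": 0.0014, "ax": 0, "ay": 0, "az": 0, "claw": 0}, {"dx": 0, "dy": 0, "dz": 0.0014, "ax": 0, "ay": 0, "az": 0, "claw": 0}]'

```text
clock: 25.85
tool_pos: [0.5176, 0.1818, 0.2973]
eef_rot: [[1.0, -0.001, -0.001], [-0.001, -1.0, 0.0], [-0.001, -0.0, -1.0]]
wrist_force: [-0.0, -0.1, -0.4]
width: -0.0
```

Emit:
step_arm --deltas '[{"dx": 0, "dy": 0, "dz": 0.0007, "ax": 0, "ay": 0, "az": 0, "claw": 0}, {"dx": 0, "dy": 0, "dz": 0.0014, "ax": 0, "ay": 0, "az": 0, "claw": 0}, {"dx": 0, "dy": 0, "dz": 0.0014, "ax": 0, "ay": 0, "az": 0, "claw": 0}]'

```text
clock: 26.22
tool_pos: [0.5177, 0.1818, 0.2961]
eef_rot: [[1.0, -0.001, -0.001], [-0.001, -1.0, 0.0], [-0.001, -0.0, -1.0]]
wrist_force: [0.4, 0.2, 0.4]
width: 0.0001
```

Emit:
step_arm --deltas '[{"dx": 0, "dy": 0, "dz": 0.0007, "ax": 0, "ay": 0, "az": 0, "claw": 0}, {"dx": 0, "dy": 0, "dz": 0.0014, "ax": 0, "ay": 0, "az": 0, "claw": 0}, {"dx": 0, "dy": 0, "dz": 0.0014, "ax": 0, "ay": 0, "az": 0, "claw": 0}]'

```text
clock: 26.6
tool_pos: [0.5178, 0.1818, 0.2959]
eef_rot: [[1.0, -0.001, -0.0], [-0.001, -1.0, 0.0], [-0.0, -0.0, -1.0]]
wrist_force: [-3.8, 0.1, 6.0]
width: -0.0002
```

```bash
python3 -c "import st"; python3 look.py 12 side
```

```text
clock 26.6
joint_pos [ 7.497600e+00 -1.404500e+00  1.018334e+02  2.030000e-02  7.959190e+01
  7.533300e+00]
tool_pos [0.5178 0.1818 0.2959]
wrist_force [-3.7764  0.0508  6.0192]
width -0.0002
[[1.0, -0.001, -0.0], [-0.001, -1.0, 0.0], [-0.0, -0.0, -1.0]]
```

View pics/side12.png

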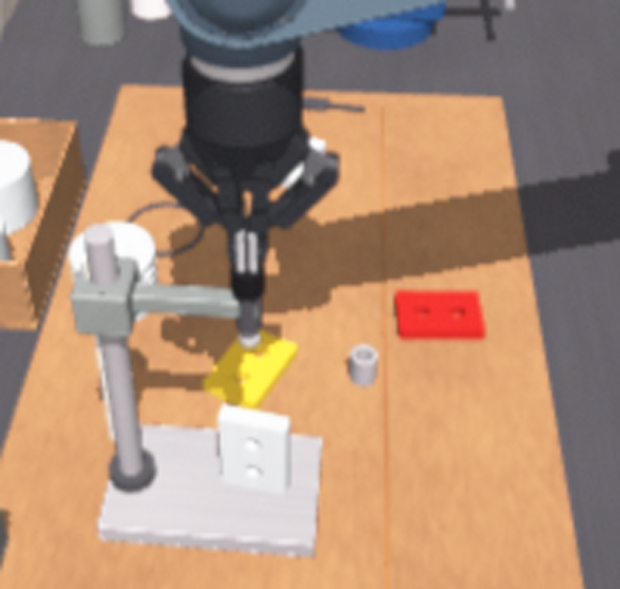

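Contact at TCP z≈0.296. Pushing the slide down steadily.

Emit:
step_arm --deltas '[{"dx": 0, "dy": 0, "dz": 0.002, "ax": 0, "ay": 0, "az": 0, "claw": 0}, {"dx": 0, "dy": 0, "dz": 0.005, "ax": 0, "ay": 0, "az": 0, "claw": 0}, {"dx": 0, "dy": 0, "dz": 0.008, "ax": 0, "ay": 0, "az": 0, "claw": 0}, {"dx": 0, "dy": 0, "dz": 0.012, "ax": 0, "ay": 0, "az": 0, "claw": 0}, {"dx": 0, "dy": 0, "dz": 0.016, "ax": 0, "ay": 0, "az": 0, "claw": 0}, {"dx": 0, "dy": 0, "dz": 0.02, "ax": 0, "ay": 0, "az": 0, "claw": 0}, {"dx": 0, "dy": 0, "dz": 0.024, "ax": 0, "ay": 0, "az": 0, "claw": 0}, {"dx": 0, "dy": 0, "dz": 0.028, "ax": 0, "ay": 0, "az": 0, "claw": 0}, {"dx": 0, "dy": 0, "dz": 0.032, "ax": 0, "ay": 0, "az": 0, "claw": 0}, {"dx": 0, "dy": 0, "dz": 0.036, "ax": 0, "ay": 0, "az": 0, "claw": 0}]'

```text
clock: 27.9
tool_pos: [0.5178, 0.1818, 0.26]
eef_rot: [[1.0, -0.001, -0.001], [-0.001, -1.0, 0.0], [-0.001, -0.0, -1.0]]
wrist_force: [-4.4, -1.5, 8.0]
width: -0.0003
```

Emit:
step_arm --deltas '[{"dx": 0, "dy": 0, "dz": 0.004, "ax": 0, "ay": 0, "az": 0, "claw": 0}, {"dx": 0, "dy": 0, "dz": 0.008, "ax": 0, "ay": 0, "az": 0, "claw": 0}, {"dx": 0, "dy": 0, "dz": 0.012, "ax": 0, "ay": 0, "az": 0, "claw": 0}, {"dx": 0, "dy": 0, "dz": 0.016, "ax": 0, "ay": 0, "az": 0, "claw": 0}, {"dx": 0, "dy": 0, "dz": 0.02, "ax": 0, "ay": 0, "az": 0, "claw": 0}, {"dx": 0, "dy": 0, "dz": 0.024, "ax": 0, "ay": 0, "az": 0, "claw": 0}, {"dx": 0, "dy": 0, "dz": 0.028, "ax": 0, "ay": 0, "az": 0, "claw": 0}, {"dx": 0, "dy": 0, "dz": 0.032, "ax": 0, "ay": 0, "az": 0, "claw": 0}, {"dx": 0, "dy": 0, "dz": 0.036, "ax": 0, "ay": 0, "az": 0, "claw": 0}, {"dx": 0, "dy": 0, "dz": 0.04, "ax": 0, "ay": 0, "az": 0, "claw": 0}]'

```text
clock: 29.15
tool_pos: [0.5178, 0.1818, 0.2199]
eef_rot: [[1.0, -0.001, -0.001], [-0.001, -1.0, 0.0], [-0.001, -0.0, -1.0]]
wrist_force: [-3.4, -1.4, 7.2]
width: -0.0001
```

```bash
python3 -c "import st"; python3 look.py 13 side wrist
```

```text
clock 29.15
joint_pos [7.497600e+00 2.602300e+00 1.059529e+02 1.220000e-02 7.147560e+01
 7.533700e+00]
tool_pos [0.5178 0.1818 0.2199]
wrist_force [-3.4104 -1.417   7.1713]
width -0.0001
[[1.0, -0.001, -0.001], [-0.001, -1.0, 0.0], [-0.001, -0.0, -1.0]]
```

View pics/side13.png

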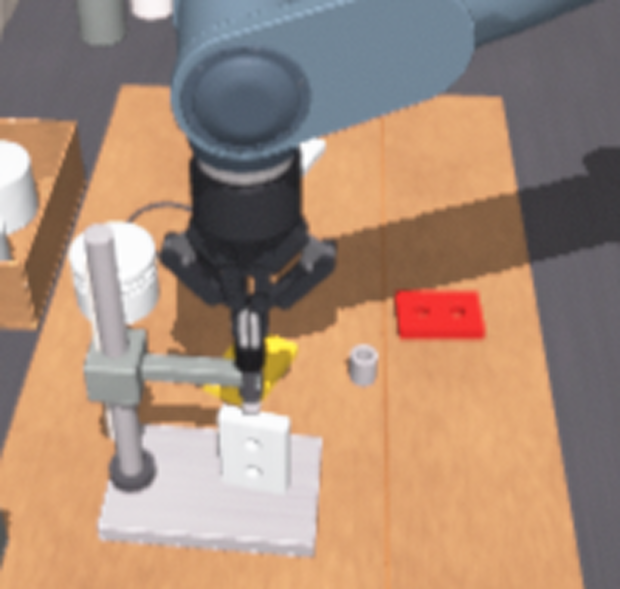

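View pics/wrist13.png

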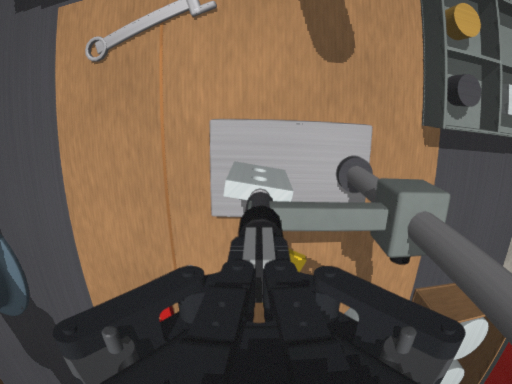

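Emit:
step_arm --deltas '[{"dx": 0, "dy": 0, "dz": 0.003, "ax": 0, "ay": 0, "az": 0, "claw": 0}, {"dx": 0, "dy": 0, "dz": 0.006, "ax": 0, "ay": 0, "az": 0, "claw": 0}, {"dx": 0, "dy": 0, "dz": 0.009, "ax": 0, "ay": 0, "az": 0, "claw": 0}, {"dx": 0, "dy": 0, "dz": 0.011, "ax": 0, "ay": 0, "az": 0, "claw": 0}, {"dx": 0, "dy": 0, "dz": 0.013, "ax": 0, "ay": 0, "az": 0, "claw": 0}]'

```text
clock: 29.88
tool_pos: [0.5178, 0.1818, 0.2068]
eef_rot: [[1.0, -0.001, -0.001], [-0.001, -1.0, 0.0], [-0.001, -0.0, -1.0]]
wrist_force: [-4.1, -0.2, 8.0]
width: 0.0001
```

Emit:
step_arm --deltas '[{"dx": 0, "dy": 0, "dz": 0.0015, "ax": 0, "ay": 0, "az": 0, "claw": 0}, {"dx": 0, "dy": 0, "dz": 0.003, "ax": 0, "ay": 0, "az": 0, "claw": 0}]'

```text
clock: 30.12
tool_pos: [0.5178, 0.1818, 0.2038]
eef_rot: [[1.0, -0.001, -0.001], [-0.001, -1.0, 0.0], [-0.001, -0.0, -1.0]]
wrist_force: [-3.7, -1.1, 7.6]
width: -0.0
```

Emit:
step_arm --deltas '[{"dx": 0, "dy": 0, "dz": 0.0015, "ax": 0, "ay": 0, "az": 0, "claw": 0}, {"dx": 0, "dy": 0, "dz": 0.003, "ax": 0, "ay": 0, "az": 0, "claw": 0}]'

```text
clock: 30.38
tool_pos: [0.5178, 0.1818, 0.2012]
eef_rot: [[1.0, -0.001, -0.001], [-0.001, -1.0, 0.0], [-0.001, -0.0, -1.0]]
wrist_force: [-4.8, -1.1, 10.1]
width: 0.0001
```

Emit:
step_arm --deltas '[{"dx": 0, "dy": 0, "dz": 0.0007, "ax": 0, "ay": 0, "az": 0, "claw": 0}, {"dx": 0, "dy": 0, "dz": 0.0014, "ax": 0, "ay": 0, "az": 0, "claw": 0}]'

```text
clock: 30.62
tool_pos: [0.5178, 0.1818, 0.2]
eef_rot: [[1.0, -0.001, -0.001], [-0.001, -1.0, 0.0], [-0.001, -0.0, -1.0]]
wrist_force: [-5.7, -2.0, 11.3]
width: 0.0001
```

```bash
python3 -c "import st"; python3 look.py 14 side; python3 - <<'E'
from h import *
for t in (13,14):
    c=pickle.load(open(f"side{t}.pkl","rb"));f=c["frame"][235:300,235:275]
    cv2.imwrite(f"pics/foot{t}.png",cv2.resize(f,None,fx=9,fy=9,interpolation=cv2.INTER_NEAREST))
E
```

```text
clock 30.625
joint_pos [7.503200e+00 3.919900e+00 1.067976e+02 8.400000e-03 6.932840e+01
 7.534600e+00]
tool_pos [0.5178 0.1818 0.2   ]
wrist_force [-5.7488 -1.9888 11.3356]
width 0.0001
[[1.0, -0.001, -0.001], [-0.001, -1.0, 0.0], [-0.001, -0.0, -1.0]]
```

View pics/foot14.png

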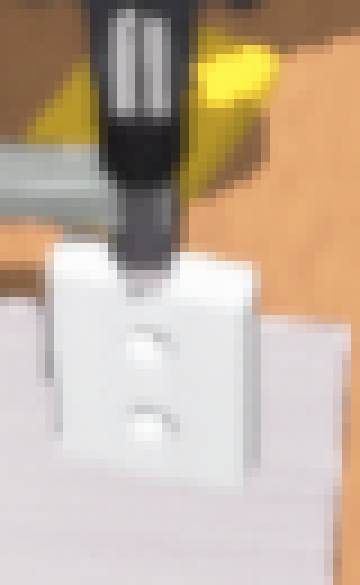

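View pics/foot13.png

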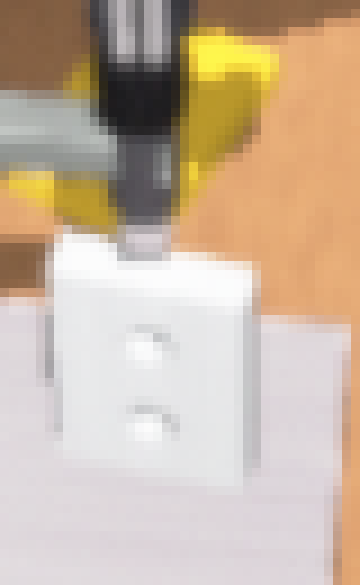

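The force rose from 7.7 to 11.3 N over the last 3.8 mm. At 0.8 N/mm that puts the foot about 4 mm in, so I lift off.

Emit:
step_arm --deltas '[{"dx": 0, "dy": 0, "dz": -0.001, "ax": 0, "ay": 0, "az": 0, "claw": 0}, {"dx": 0, "dy": 0, "dz": -0.003, "ax": 0, "ay": 0, "az": 0, "claw": 0}, {"dx": 0, "dy": 0, "dz": -0.008, "ax": 0, "ay": 0, "az": 0, "claw": 0}, {"dx": 0, "dy": 0, "dz": -0.02, "ax": 0, "ay": 0, "az": 0, "claw": 0}, {"dx": 0, "dy": 0, "dz": -0.05, "ax": 0, "ay": 0, "az": 0, "claw": 0}, {"dx": 0, "dy": 0, "dz": -0.09, "ax": 0, "ay": 0, "az": 0, "claw": 0}, {"dx": 0, "dy": 0, "dz": -0.13, "ax": 0, "ay": 0, "az": 0, "claw": 0}, {"dx": 0, "dy": 0, "dz": -0.15, "ax": 0, "ay": 0, "az": 0, "claw": 0}, {"dx": 0, "dy": 0.1, "dz": -0.15, "ax": 0, "ay": 0, "az": 0, "claw": 0}, {"dx": -0.03, "dy": 0.15, "dz": -0.15, "ax": 0, "ay": 0, "az": 0, "claw": 0}, {"dx": -0.03, "dy": 0.2, "dz": -0.15, "ax": 0, "ay": 0, "az": 0, "claw": 0}, {"dx": -0.03, "dy": 0.2, "dz": -0.15, "ax": 0, "ay": 0, "az": 0, "claw": 0}]'

```text
clock: 32.17
tool_pos: [0.4868, -0.0208, 0.3476]
eef_rot: [[1.0, -0.005, -0.002], [-0.005, -1.0, 0.0], [-0.002, -0.0, -1.0]]
wrist_force: [0.4, -0.1, 0.0]
width: -0.0
```

```bash
python3 -c "import st"; python3 look.py 15 side top; python3 - <<'E'
from h import *
c=pickle.load(open("side15.pkl","rb"));f=c["frame"]
cv2.imwrite("pics/foot15.png",cv2.resize(f[235:300,235:275],None,fx=9,fy=9,interpolation=cv2.INTER_NEAREST))
v,u=np.mgrid[:384,:512]
for n,t in(("side","15"),("top","15"),("side",""),("top","")):
    c=pickle.load(open(f"{n}{t}.pkl","rb"));X=cloud(c)
    m=(c["frame"].max(2)<75)&(abs(X[...,0]-.517)<.02)&(abs(X[...,1]-.183)<.02)&(X[...,2]>.135)
    P=X[m];print(n,t,"knob",len(P),P.max(0),np.percentile(P[:,2],95) if len(P) else 0)
c=pickle.load(open("side15.pkl","rb"));X=cloud(c);h=cv2.cvtColor(c["frame"],cv2.COLOR_BGR2HSV)
m=(h[...,1]<40)&(h[...,2]>150)&(abs(X[...,0]-.517)<.04)&(abs(X[...,1]-.182)<.03)&(X[...,2]>.026)&(X[...,2]<.12)
P=X[m];print("spacer",len(P),P.min(0),P.max(0),P.mean(0))
E
```

```text
clock 32.175
joint_pos [-1.580180e+01 -1.209730e+01  1.062426e+02 -1.050000e-02  8.597120e+01
 -1.552150e+01]
tool_pos [ 0.4868 -0.0208  0.3476]
wrist_force [ 0.4112 -0.1303  0.024 ]
width -0.0
[[1.0, -0.005, -0.002], [-0.005, -1.0, 0.0], [-0.002, -0.0, -1.0]]
side 15 knob 90 [0.5290957  0.19605007 0.17694532] 0.17557023189240772
top 15 knob 13 [0.52760225 0.18220285 0.17749159] 0.17728448248013468
side  knob 114 [0.52860068 0.19594438 0.27203357] 0.2712360726317724
top  knob 31 [0.52736128 0.18887905 0.2744813 ] 0.2743966626022871
spacer 503 [0.48860953 0.17043078 0.02633744] [0.54585316 0.19320116 0.11650382] [0.51637984 0.1865855  0.07105101]
```

View pics/side15.png

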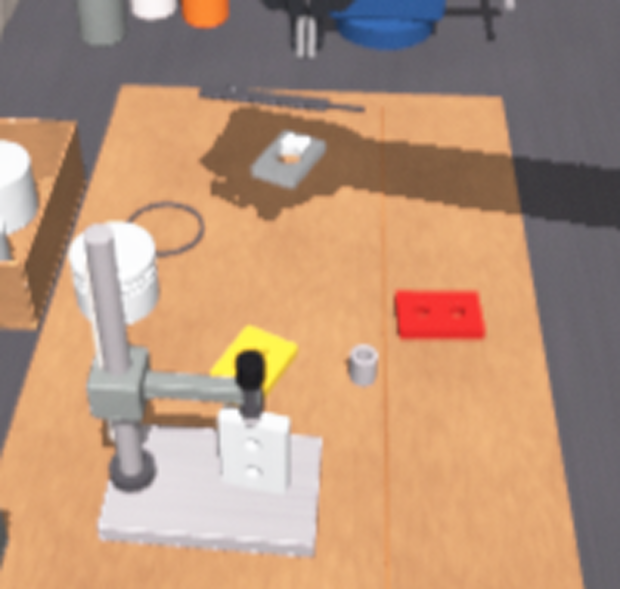

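View pics/foot15.png

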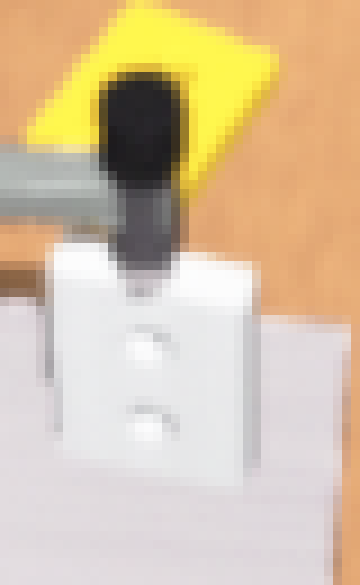

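Camera knob heights give a spread of plunger depths (about 1.7–4 mm), while the force gives about 4 mm. I'll check the visible foot length directly.

```bash
python3 - <<'E'
from h import *
p=np.array([.5175,.182,0])
for t in ("","12","13","14","15"):
    c=pickle.load(open(f"side{t}.pkl","rb"));f=c["frame"].astype(int)
    g=f.mean(2)
    # columns about axis at foot
    u0=int(round(proj(c,np.array([.5175,.182,.15]))[0]))
    print(t,u0,[int(x) for x in g[228:272,u0-1:u0+1].mean(1)])
c=pickle.load(open("side15.pkl","rb"))
for z in(.275,.2,.14,.12,.11,.104,.1): print(z,proj(c,np.array([.5175,.19 if z<.125 else .182,z])).round(2))
E
```

```text
251 [84, 90, 90, 89, 87, 84, 83, 84, 86, 100, 135, 191, 208, 200, 190, 183, 187, 190, 191, 191, 191, 190, 186, 183, 188, 191, 191, 191, 191, 191, 190, 185, 173, 163, 166, 167, 166, 163, 162, 162, 169, 210, 222, 217]
12 251 [85, 92, 93, 92, 91, 88, 88, 88, 89, 104, 139, 196, 211, 186, 148, 135, 178, 192, 193, 193, 194, 192, 189, 186, 190, 193, 193, 193, 193, 193, 193, 188, 176, 183, 234, 250, 253, 253, 251, 245, 238, 237, 234, 218]
13 251 [51, 59, 83, 134, 156, 156, 146, 138, 137, 136, 138, 140, 138, 113, 70, 42, 33, 33, 33, 31, 31, 37, 69, 85, 87, 88, 88, 87, 86, 86, 88, 110, 172, 212, 201, 188, 240, 252, 250, 243, 236, 234, 233, 215]
14 251 [80, 77, 63, 50, 43, 44, 48, 55, 83, 125, 139, 139, 140, 138, 130, 123, 122, 122, 124, 98, 57, 41, 34, 33, 33, 33, 32, 46, 72, 84, 86, 87, 87, 86, 86, 87, 107, 177, 193, 197, 223, 233, 232, 215]
15 251 [169, 170, 172, 173, 174, 172, 175, 190, 193, 193, 193, 193, 193, 191, 157, 69, 38, 39, 39, 37, 39, 39, 37, 34, 34, 31, 34, 46, 73, 85, 86, 88, 87, 86, 88, 88, 109, 179, 195, 187, 221, 235, 234, 218]
0.275 [250.07 213.59]
0.2 [250.74 237.51]
0.14 [251.23 254.74]
0.12 [251.11 262.69]
0.11 [251.19 265.33]
0.104 [251.23 266.9 ]
0.1 [251.26 267.94]
```

```bash
python3 - <<'E'
from workcell import r
print(r.hand_in())
E
```

```text
the job is handed in; nothing more can be done
None
```

The two-hole aluminium spacer stands upright by itself on a short end, under the foot on the gauge's base. I lowered the slide by pushing on its knob until the foot was pressed onto the spacer. The arm was clear of everything when I handed in, at about 32 s of the 64 s allowed.

**Placement:** In the last side view the spacer's middle was at about (0.517, 0.18) m, within 2–3 mm of the foot's axis. When I set it down, the contact force was about 6 N and its middle was about 63 mm above the bench.

**Foot depth:** I estimate the foot is pushed in about 3.5–4 mm.
- **Agreeing checks:** the push force rose from 7.7 to 11.3 N over the last 3.8 mm. The fingertip height, the visible foot length and the side camera also gave about 3–5 mm.
- **Disagreeing checks:** the top camera's coarse knob reading gave only about 1.7 mm. The knob moved about 96 mm in total, which would mean hardly any depth if the slide had started at exactly 0. The images and the contact height suggest it started about 4 mm down.

**Problem on the way:** my first heading for tilting the spacer upright ran into two joint limits. I turned back and brought the spacer in from the right side of the gauge instead.

**Other objects:** nothing else on the bench looked moved in the last side view.

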